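# Load the tool caddy and hang it on the spring balancer

### The job

Get the riveting station ready: first unwind the T-handle stop screw on the balancer fully (anticlockwise), then put every bucking bar into the red caddy, and hang the caddy by its bail in both notches of the balancer's fork. Keep hold of the caddy while the arm sinks under it and let go only once the arm has settled and carries it, so that it neither drops nor bounces; leave everything else on the bench where it is.

Things in the scene. Friction and masses are not known exactly. Their poses are not given: they have to be found in the camera images.
- t_handle (a joint): Turn of the stop screw, rad: 0 = wound fully in, 12.57 (two turns) = fully out at its end stop; grows as the handle turns anticlockwise seen from above. It starts between 0 and 1.5. The upright screw stands over the arm's tail and keeps it from rising, so wound in, the fork cannot sink. Friction of 0.2 N m holds it where it is left.
- t_bar (a point): Middle of the T-handle's level steel cross bar, on the screw's axis; x runs along the bar. Bar 12 mm thick, 116 mm long, with a red 16 mm ball at each end (60 mm from the middle); 317 mm above the bench when wound in, climbing 10 mm per turn. A 30 mm wide blue block has its top 25 mm below the wound-in bar (28 mm to the fork side of the screw, 50 mm to the other).
- swing_arm (a joint): Angle of the yellow spring-balanced arm, rad: 0 = level, at the top (unloaded), grows as the fork sinks; end 0.4. The spring resists by 7 N m per rad; well damped, it settles in about 1 s. With the screw wound out, the caddy with its bars sinks it by 0.11 to 0.26.
- fork_seat (a point): Where the middle of the bail rests in the arm's fork: 210 mm from the arm's hinge, 235 mm above the bench when level. x runs along the seated bail, -y out of the fork's open end. Two 8 mm prongs, 42 mm to either side in x, each with a 45 degree V notch that guides a bail within 10 mm; prong tips reach 24 mm beyond the seat and 10 mm above it. A cross beam 65 mm on the +y side is 12 mm above it.
- balancer: Blue fixed stand of the balancer, 303 mm tall with foot 100 x 200 mm; origin on the bench under the arm's hinge. The arm points along its -y; the stop screw stands 65 mm from the hinge on its +y side. Position and yaw vary.
- caddy: Red open tray with a fixed steel bail, about 300 g. Tray 154 (x) x 280 (y) x 36 mm, walls and floor 4 mm; a 26 mm high divider along x below the bail makes two compartments. Origin: centre of the underside, z up. Bail: 12 mm round bar along x, axis 145 mm above the underside, on an 18 mm wide flat upright at each end (x = +-80 mm).
- caddy_bail (a point): Middle of the caddy's bail bar; x along the bar, z up when upright.
- bar1: Steel bucking bar with an orange band, 50 (x) x 20 (y) x 20 mm, about 150 g, lying on the bench; origin: centre of its underside. From two to four of the four bars are present (None from the start = absent).
- bar2: Steel bucking bar with an orange band, 50 (x) x 20 (y) x 20 mm, about 150 g, lying on the bench; origin: centre of its underside. From two to four of the four bars are present (None from the start = absent).
- bar3: Steel bucking bar with an orange band, 50 (x) x 20 (y) x 20 mm, about 150 g, lying on the bench; origin: centre of its underside. From two to four of the four bars are present (None from the start = absent).
- bar4: Steel bucking bar with an orange band, 50 (x) x 20 (y) x 20 mm, about 150 g, lying on the bench; origin: centre of its underside. From two to four of the four bars are present (None from the start = absent).
- rivet_jar: Bystander, to be left where it is: closed glass jar with white lid, 54 mm across, 75 mm tall; origin about the centre of its underside (hand tools: on their axis).
- primer_can: Bystander, to be left where it is: green can, 60 mm across, 60 mm tall; origin about the centre of its underside (hand tools: on their axis).
- screwdriver: Bystander, to be left where it is: lying screwdriver; origin about the centre of its underside (hand tools: on their axis).
- mallet: Bystander, to be left where it is: lying hammer; origin about the centre of its underside (hand tools: on their axis).
- pliers: Bystander, to be left where it is: lying pliers with red handles, about 150 mm long; origin about the centre of its underside (hand tools: on their axis).
- offcut: Bystander, to be left where it is: flat aluminium offcut 70 x 40 x 8 mm; origin about the centre of its underside (hand tools: on their axis).
- cleco_cup: Bystander, to be left where it is: grey cup, 70 mm across, 70 mm tall; origin about the centre of its underside (hand tools: on their axis).

How it is judged:
By the outcome, as a careful person would: the job done as asked, in the order asked, and still so for the second after the job is handed in, with the robot touching nothing.
Of bar1, bar2, bar3, bar4 only 2 to 4 are there at a start; the rules pass over those that are not, and their reading is None.
At some moment in a run one of bar1, bar2, bar3, bar4 may be knocked a few centimetres aside while the robot is not near it.
It also fails if it takes over 210 s, if anything falls off the work surface, if the arm or the gripper's body presses on something with over 40 N, if the wrist force passes 120 N, or if a joint passes its speed limit or range.

### The arm

A 6-joint arm with a two-finger parallel gripper is mounted at the origin on the work surface. World frame = base frame: x ahead of the robot, y to its left, z up, the work surface at z = 0. Lengths are in m, angles in degrees, forces in N, time in s.
With the tool pointing down it reaches from about 0.375 to 0.9 m from the base axis. Payload 3.1 kg.
Tool frame: the origin (TCP) lies on the centre line of the jaws, within the pads' length; the fingertips stand 11 mm ahead of it and the grasp point (between the pads) lies 8 mm behind it; z points along the fingers, y is the line along which they close (so a half turn about z gives the same grasp; the last joint's range is limited). The gripper opens to 87 mm and grips with 3 to 60 N. Pads are 19 mm wide; open, the fingers measure 117 mm over their backs; the gripper's body (75 mm by 190 mm) begins 51 mm behind the grasp point.
Start: joints at [-75.43, 30.224, 82.088, -0, 67.689, -10.227], TCP at [0.262, -0.567, 0.234] pointing down, gripper open.
Joint ranges: [-176.69, 176.69], [-43.24, 126.21], [12.49, 139.97], [-82, 262], [0, 151.66], [-163.58, 163.58]. Speed limits (degrees/s): [159.86, 159.86, 180, 180, 180, 180].

### API

Orientations are given as a 3x3 rotation matrix whose columns are the frame's x, y, z axes.
In Python, from rig import * gives the robot as it stands.
- The arm moves only by the shell command python3 -m inch 'ROWS'. ROWS is JSON, a list of rows, each an object of numbers: "gripper": the opening in per cent of the stroke, from 0 (shut) to 100 (fully open); "dx", "dy", "dz": the shift along the tool's x, y, z in mm; "turn": the turn about the tool's z in rad. A call has 1 to 12 rows; each row is the pose to reach, as a shift and turn from the pose commanded when the call began, along the tool's axes at that moment; what a row does not reach only later rows make up. A row lasts 1/10 s, in which the tool goes at most 50 mm and 8.59 degrees, less where a joint would pass 70% of its speed; a pose out of reach is approached as far as the arm can. A call with a gripper value outside its range is refused whole. The fingers move at their own pace and stop on an object; the grip force is fixed at half the most. Time passes only in rows, so rows that repeat a pose let the fingers close. It gives the time, the measured TCP pose, the force and the opening at its end, in the units of the state.
- read_state(): the state, without advancing time (a new reading comes with each control period).
- capture(name): name is "scene" or "top"; returns the picture (384x512x3 uint8, red, green, blue); there is no depth.
- get_calibration(name): a dict with "camera_matrix" (3x3 intrinsics, pixels), "k1" (the pictures are not rectified: a ray, as slopes to the right and down, at radius r is drawn at 1 + k1 r^2 times it, then the intrinsics apply), "world_to_cam" (4x4, takes a point from world to camera coordinates). Camera axes: x right, y down, z forward; pixel columns grow to the right and rows downward; lengths in m; the calibration is good to about 2 mm. A picture is of the moment at which its call begins. get_calibration takes no time and is no camera call.
- hand_in(): hands the job in, once; it reports no verdict.
Trained networks look in the newest picture that a camera, given by its name, has taken for a name from the list of things; names that differ only in an ending like _2 or _b are one class to them, and where a whole thing is asked for, a point or a joint stands for the part that bears it (a point fixed in the world has none). Each returns a list of dicts, best first, with "score" (0 to 1); they miss things now and then, are a little off and sometimes report something else, mostly with a low value. They report only what shows in the picture. A call takes as long as a camera call.
- recognise(camera, query): "extent" ([centre column, centre row, width, height] in pixels, round what is visible of it).
The state is a dict: "time_s": time; "joint_positions": joint angles; "qvel": joint speeds; "tau": joint torques, N m; "position": TCP position; "tcp_rot": TCP orientation; "force": force on the tool from outside, world axes, zero at the start; "moment": the same for the moment, N m; "opening": opening from 0.0 (shut) to 1.0 (fully open).
Only numpy, scipy, OpenCV 4.12 (cv2) and the standard library are available. Lean on these libraries where they do the work, as an engineer would, in place of code of your own. Each camera call takes 0.05 s, during which the arm holds its last target. There are 200 camera calls.

## Working session

There is one attempt and no reset: what is moved stays moved. The work goes in short steps, Python scripts to look and compute and a shell command to move; the robot and the scene stay as the last step left them, time stands still between calls to the robot, and variables do not carry over. Pictures are saved under pics/ and viewed, on a budget of 14 in all, crops included, one or two more only if the job needs it, and the job is handed in when it is done.

```bash
ls; mkdir -p pics
cat > h.py <<'E'
from rig import *
import numpy as np, cv2
def snap(cam,fn=None,crop=None,scale=1):
    im=capture(cam)
    if fn:
        o=im[:,:,::-1]
        if crop: o=o[crop[1]:crop[3],crop[0]:crop[2]]
        if scale!=1: o=cv2.resize(o,None,fx=scale,fy=scale,interpolation=cv2.INTER_CUBIC)
        cv2.imwrite('pics/'+fn,o)
    return im
def p2w(cam,u,v,z):
    c=get_calibration(cam);K=np.array(c['camera_matrix']);T=np.array(c['world_to_cam']);k=c['k1']
    a=np.linalg.inv(K)@[u,v,1];rd=np.hypot(a[0],a[1]);r=rd
    for _ in range(30): r=rd/(1+k*r*r)
    s=r/rd if rd>0 else 1
    d=T[:3,:3].T@np.array([a[0]*s,a[1]*s,1]);o=-T[:3,:3].T@T[:3,3]
    return o+d*(z-o[2])/d[2]
def w2p(cam,P):
    c=get_calibration(cam);K=np.array(c['camera_matrix']);T=np.array(c['world_to_cam']);k=c['k1']
    q=T[:3,:3]@np.array(P)+T[:3,3];x,y=q[0]/q[2],q[1]/q[2];f=1+k*(x*x+y*y)
    return (K@[x*f,y*f,1])[:2]
def off(P,yaw_y=None):
    "mm shift in tool axes from present TCP to P; optionally turn so tool y lies along world direction angle yaw_y(deg), mod 180"
    s=read_state();R=np.array(s['tcp_rot']);d=R.T@(np.array(P)-np.array(s['position']))*1000
    t=None
    if yaw_y is not None:
        v=R.T@np.array([np.cos(np.radians(yaw_y)),np.sin(np.radians(yaw_y)),0])
        t=np.arctan2(-v[0],v[1]);t=(t+np.pi/2)%np.pi-np.pi/2
    return d.round(1),t
E
python3 - <<'E'
from h import *
for c in ('scene','top'):
    snap(c,c+'0.png',scale=1.5)
    C=get_calibration(c);T=np.array(C['world_to_cam']);print(c,C['k1'],-T[:3,:3].T@T[:3,3],T[2,:3],C['camera_matrix'])
    for q in ('bar1','caddy','caddy_bail','balancer','t_bar','swing_arm'):
        print(q,[(np.round(r['extent']).astype(int).tolist(),round(r['score'],2)) for r in recognise(c,q)][:5])
s=read_state();print(s)
E
```

```text
pics
scene 0.03335750884422678 [ 1.24675678 -0.09698499  1.42395936] [-0.48276175  0.05212719 -0.87419897] [[490.96890332   0.         243.07886054]
 [  0.         490.96890332 196.22712858]
 [  0.           0.           1.        ]]
bar1 [([234, 194, 13, 15], 0.66), ([201, 259, 10, 15], 0.47), ([188, 295, 23, 45], 0.17)]
caddy [([142, 204, 102, 78], 0.71), ([338, 173, 108, 33], 0.57)]
caddy_bail [([144, 201, 96, 76], 0.87)]
balancer [([350, 186, 139, 80], 0.6), ([393, 156, 49, 19], 0.39)]
t_bar [([391, 158, 45, 19], 0.7), ([142, 203, 99, 72], 0.56)]
swing_arm [([334, 171, 105, 32], 0.94)]
top 0.04397186689670526 [ 0.32342565 -0.01075882  1.57917558] [ 0.17103259 -0.00659666 -0.98524329] [[491.24510324   0.         256.4581485 ]
 [  0.         491.24510324 191.02507245]
 [  0.           0.           1.        ]]
bar1 [([269, 232, 14, 14], 0.6), ([272, 204, 18, 5], 0.55)]
caddy [([358, 227, 98, 62], 0.94)]
caddy_bail [([358, 226, 97, 62], 0.76)]
balancer [([149, 198, 135, 54], 0.58)]
t_bar [([101, 186, 46, 31], 0.62)]
swing_arm [([169, 204, 102, 37], 0.71)]
{'time_s': 0.7, 'joint_positions': array([-7.54281401e+01,  3.02197808e+01,  8.20841283e+01, -2.45297409e-04,
        6.76899086e+01, -1.02268804e+01]), 'qvel': array([-0.00849396,  0.01440054, -0.01068464, -0.06122621,  0.00369094,
        0.13138564]), 'tau': array([-1.69448587e-03, -4.39867437e+01, -1.76951820e+01,  6.34309393e-02,
        5.02813887e-02,  1.27501286e-05]), 'position': array([ 0.26217735, -0.56736246,  0.23360826]), 'tcp_rot': array([[ 9.07786019e-01,  4.19433598e-01,  2.33144141e-05],
       [ 4.19433598e-01, -9.07786013e-01, -1.05428652e-04],
       [-2.30558197e-05,  1.05485504e-04, -9.99999994e-01]]), 'force': array([ 0.56301819,  0.02349867, -0.26526349]), 'moment': array([ 0.02673511, -0.01757481, -0.01815362]), 'opening': 1.0005819313013105}
```

View pics/scene0.png

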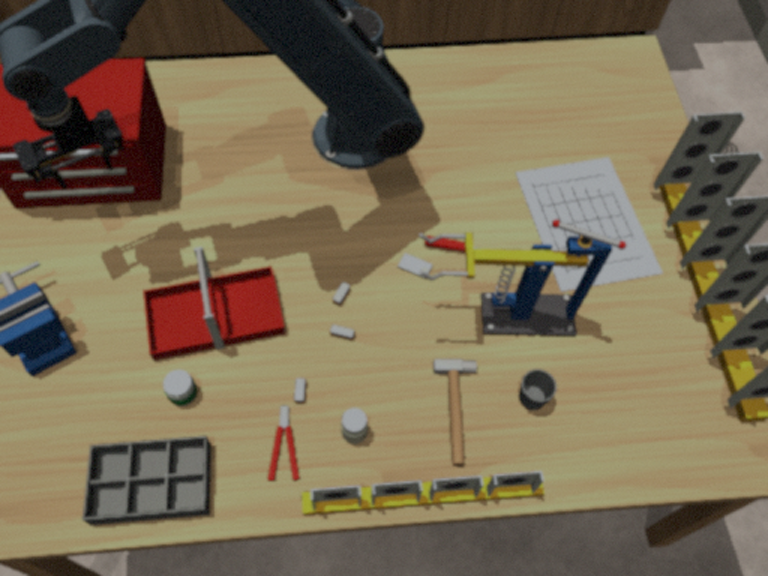

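View pics/top0.png

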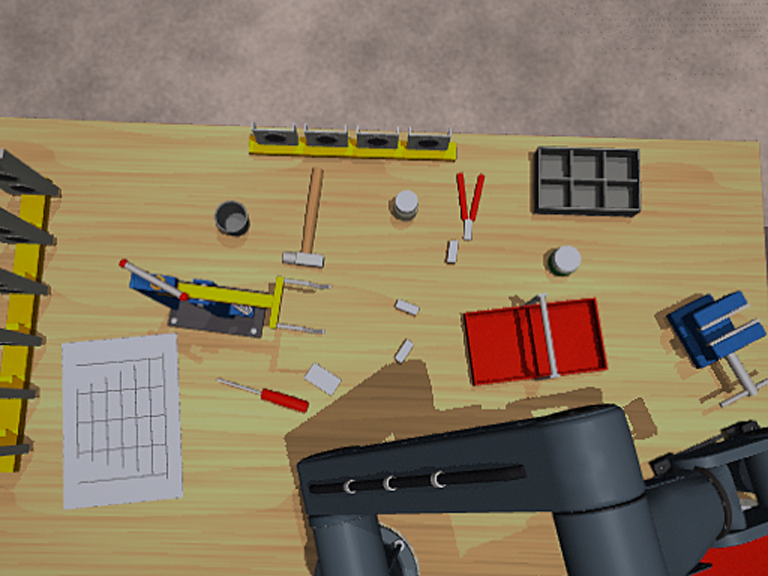

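The pictures show three bars, at top-view pixels (full size) of about (301,168), (271,205) and (269,233). The caddy is on the right and the balancer on the left, with its red balls at (82,175) and (123,197).

```bash
cat >> h.py <<'E'
from scipy.optimize import least_squares
def tri(obs):
    f=lambda P:np.concatenate([w2p(c,P)-np.array(uv) for c,uv in obs])
    r=least_squares(f,[0.6,0,.1]);return r.x.round(4),np.abs(r.fun).max().round(2)
def mask(im,lo,hi):
    return cv2.inRange(cv2.cvtColor(im,cv2.COLOR_RGB2HSV),np.array(lo),np.array(hi))
def red(im): return mask(im,(0,150,90),(6,255,255))|mask(im,(174,150,90),(180,255,255))
def blobs(m,box,amin=4):
    x0,y0,x1,y1=box
    n,l,st,ce=cv2.connectedComponentsWithStats(np.ascontiguousarray(m[y0:y1,x0:x1]))
    return [((ce[i]+[x0,y0]).round(1).tolist(),int(st[i,4])) for i in range(1,n) if st[i,4]>=amin]
E
python3 - <<'E'
from h import *
t=snap('top');s=snap('scene')
print(blobs(red(t),(70,165,135,210)),blobs(red(s),(360,140,425,172)))
# bars: grey-ish rectangles lighter than bench
for cam,im,pts in (('top',t,[(301,168),(271,205),(269,233)]),('scene',s,[(200,260),(228,221),(227,195)])):
    for (u,v) in pts:
        sub=im[v-16:v+17,u-16:u+17]
        hs=cv2.cvtColor(sub,cv2.COLOR_RGB2HSV); m=((hs[:,:,1]<70)&(hs[:,:,2]>100)).astype(np.uint8)
        n,l,st,ce=cv2.connectedComponentsWithStats(m)
        if n<2: print('none');continue
        i=1+np.argmin(np.hypot(*(ce[1:]-16).T)+ (st[1:,4]<15)*100)
        c=ce[i]+[u-16,v-16]
        ys,xs=np.where(l==i);P=np.array([p2w(cam,x+u-16,y+v-16,.02)[:2] for x,y in zip(xs,ys)])
        w,V=np.linalg.eigh(np.cov(P.T));print(cam,c.round(1),st[i,4],p2w(cam,*c,.02).round(3),'ang',np.degrees(np.arctan2(V[1,1],V[0,1])).round(0),np.sqrt(w*12).round(3))
print('caddy',[p2w('top',u/1.5,v/1.5,.036).round(3) for u,v in ((464,314),(596,298),(606,369),(472,384))],[p2w('top',u/1.5,v/1.5,.151).round(3) for u,v in((542,296),(552,375))])
print('caddy sc',[p2w('scene',u/1.5,v/1.5,.036).round(3) for u,v in ((145,293),(272,268),(283,329),(152,355))],[p2w('scene',u/1.5,v/1.5,.145).round(3) for u,v in((200,253),(217,342))])
print('prong',[p2w('top',u/1.5,v/1.5,.243).round(3) for u,v in((330,288),(323,331))])
E
```

```text
[([81.6, 174.9], 18), ([122.2, 197.7], 25)] [([370.1, 148.9], 8), ([414.1, 163.1], 8)]
top [301.5 167.1] 87 [ 0.678 -0.165  0.02 ] ang 171.0 [0.019 0.051]
top [271.1 204.3] 93 [ 0.552 -0.069  0.02 ] ang 69.0 [0.02  0.048]
top [269.2 233.6] 96 [ 0.458 -0.065  0.02 ] ang 148.0 [0.019 0.05 ]
scene [199.4 258.7] 121 [ 0.678 -0.164  0.02 ] ang 175.0 [0.023 0.051]
scene [227.7 219.9] 110 [ 0.554 -0.069  0.02 ] ang 71.0 [0.023 0.052]
scene [226.9 194.3] 101 [ 0.46  -0.066  0.02 ] ang 146.0 [0.023 0.053]
caddy [array([ 0.538, -0.19 ,  0.036]), array([ 0.581, -0.47 ,  0.036]), array([ 0.431, -0.487,  0.036]), array([ 0.392, -0.208,  0.036])] [array([ 0.562, -0.33 ,  0.151]), array([ 0.409, -0.348,  0.151])]
caddy sc [array([ 0.441, -0.483,  0.036]), array([ 0.399, -0.211,  0.036]), array([ 0.55 , -0.192,  0.036]), array([ 0.588, -0.46 ,  0.036])] [array([ 0.419, -0.347,  0.145]), array([ 0.623, -0.311,  0.145])]
prong [array([0.55 , 0.081, 0.243]), array([0.47 , 0.09 , 0.243])]
```

Run:
```python
from h import *
a,e=tri([('top',(81.6,174.9)),('scene',(414.1,163.1))]);b,e2=tri([('top',(122.2,197.7)),('scene',(370.1,148.9))])
print(a,e,b,e2,np.linalg.norm(a-b),'mid',(a+b)/2,'ang',np.degrees(np.arctan2(*(a-b)[1::-1])))
m=(a+b)/2
tip=np.array([.510,.0855]); d=tip-m[:2]; print('arm len screw->tip(299 expected)',np.linalg.norm(d),'dir',np.degrees(np.arctan2(d[1],d[0])))
print(off([m[0],m[1],.40],np.degrees(np.arctan2(*(a-b)[1::-1]))+90))
```

```text
[0.5704 0.4348 0.3187] 0.23 [0.5143 0.3274 0.3162] 0.0 0.12119496689219401 mid [0.54235 0.3811  0.31745] ang 62.41984743494275
arm len screw->tip(299 expected) 0.29736489789482545 dir -96.24550564927041
(array([ 652.2, -743.4, -166.5]), np.float64(-0.6565857304937044))
```

```bash
python3 -m inch '[{"dz":-50},{"dz":-100},{"dz":-150},{"dx":652,"dy":-743,"dz":-166,"turn":-0.657},{"dx":652,"dy":-743,"dz":-166,"turn":-0.657},{"dx":652,"dy":-743,"dz":-166,"turn":-0.657},{"dx":652,"dy":-743,"dz":-166,"turn":-0.657},{"dx":652,"dy":-743,"dz":-166,"turn":-0.657},{"dx":652,"dy":-743,"dz":-166,"turn":-0.657},{"dx":652,"dy":-743,"dz":-166,"turn":-0.657},{"dx":652,"dy":-743,"dz":-166,"turn":-0.657},{"dx":652,"dy":-743,"dz":-166,"turn":-0.657}]'; python3 -c "
from h import *
print(off([.5423,.3811,.40],152.4))"
```

```text
(array([ 652.1, -743.5, -166.5]), np.float64(-0.6562393274057907))invalid input
```

```bash
python3 -m inch '[{"gripper":100,"dx":0,"dy":0,"dz":-50,"turn":0},{"gripper":100,"dx":0,"dy":0,"dz":-100,"turn":0},{"gripper":100,"dx":0,"dy":0,"dz":-150,"turn":0}]';  python3 -m inch '[{"gripper":100,"dx":350,"dy":-400,"dz":0,"turn":-0.657},{"gripper":100,"dx":350,"dy":-400,"dz":0,"turn":-0.657}]'; python3 -c "
from h import *
print(off([.5423,.3811,.40],152.4))"
```

```text
time_s: 1.1
position: [0.2621, -0.567, 0.385]
tcp_rot: [[0.908, 0.419, -0.0], [0.419, -0.908, 0.001], [0.0, -0.001, -1.0]]
force: [0.6, -1.3, 0.8]
opening: 1.003
time_s: 1.3
position: [0.2906, -0.4722, 0.3857]
tcp_rot: [[0.741, 0.672, 0.002], [0.672, -0.741, -0.005], [-0.002, 0.005, -1.0]]
force: [0.7, 1.0, -1.1]
opening: 0.998
(array([ 759.6, -462.9,  -18. ]), np.float64(-0.3524843398134889))
```

All five keys are needed in each row. Continuing.

```bash
python3 -m inch '[{"gripper":100,"dx":760,"dy":-463,"dz":-18,"turn":-0.352},{"gripper":100,"dx":760,"dy":-463,"dz":-18,"turn":-0.352},{"gripper":100,"dx":760,"dy":-463,"dz":-18,"turn":-0.352},{"gripper":100,"dx":760,"dy":-463,"dz":-18,"turn":-0.352},{"gripper":100,"dx":760,"dy":-463,"dz":-18,"turn":-0.352},{"gripper":100,"dx":760,"dy":-463,"dz":-18,"turn":-0.352},{"gripper":100,"dx":760,"dy":-463,"dz":-18,"turn":-0.352},{"gripper":100,"dx":760,"dy":-463,"dz":-18,"turn":-0.352},{"gripper":100,"dx":760,"dy":-463,"dz":-18,"turn":-0.352},{"gripper":100,"dx":760,"dy":-463,"dz":-18,"turn":-0.352},{"gripper":100,"dx":760,"dy":-463,"dz":-18,"turn":-0.352},{"gripper":100,"dx":760,"dy":-463,"dz":-18,"turn":-0.352}]'; python3 -c "
from h import *
print(off([.5423,.3811,.40],152.4))"
```

```text
time_s: 2.5
position: [0.4625, 0.1054, 0.3961]
tcp_rot: [[0.467, 0.884, 0.001], [0.884, -0.467, -0.0], [0.0, 0.001, -1.0]]
force: [1.2, -0.8, 0.4]
opening: 0.999
(array([281. , -58.1,  -3.9]), np.float64(-0.004024162164594003))
```

```bash
python3 -m inch '[{"gripper":100,"dx":281,"dy":-58,"dz":-4,"turn":-0.004},{"gripper":100,"dx":281,"dy":-58,"dz":-4,"turn":-0.004},{"gripper":100,"dx":281,"dy":-58,"dz":-4,"turn":-0.004},{"gripper":100,"dx":281,"dy":-58,"dz":-4,"turn":-0.004},{"gripper":100,"dx":281,"dy":-58,"dz":-4,"turn":-0.004},{"gripper":100,"dx":281,"dy":-58,"dz":-4,"turn":-0.004},{"gripper":100,"dx":281,"dy":-58,"dz":-4,"turn":-0.004},{"gripper":100,"dx":281,"dy":-58,"dz":-4,"turn":-0.004}]'
python3 - <<'E'
from h import *
print(off([.5423,.3811,.314],152.4),read_state()['joint_positions'])
snap('top','t1.png',(50,120,200,270),4)
E
```

```text
time_s: 3.3
position: [0.542, 0.3793, 0.3988]
tcp_rot: [[0.462, 0.887, -0.001], [0.887, -0.462, -0.001], [-0.002, -0.001, -1.0]]
force: [-0.2, -0.2, 0.6]
opening: 0.999
(array([ 1.9, -0.5, 84.8]), np.float64(0.0012037977669425715)) [ 2.53412425e+01  2.61782417e+01  6.30206327e+01 -3.50078818e-02
  9.08995675e+01  5.28717778e+01]
```

View pics/t1.png

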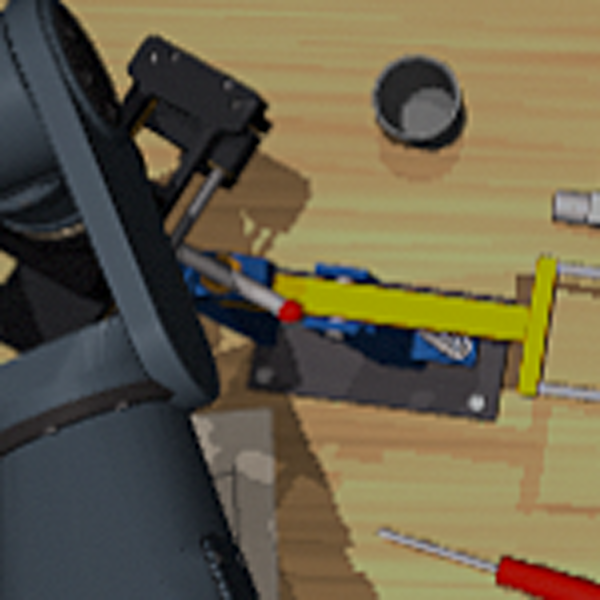

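The gripper is straddling the T-bar from above, so I'll descend and grip.

```bash
python3 -m inch '[{"gripper":100,"dx":2,"dy":0,"dz":40,"turn":0},{"gripper":100,"dx":2,"dy":0,"dz":70,"turn":0},{"gripper":100,"dx":2,"dy":0,"dz":84,"turn":0},{"gripper":100,"dx":2,"dy":0,"dz":84,"turn":0},{"gripper":0,"dx":2,"dy":0,"dz":84,"turn":0},{"gripper":0,"dx":2,"dy":0,"dz":84,"turn":0},{"gripper":0,"dx":2,"dy":0,"dz":84,"turn":0},{"gripper":0,"dx":2,"dy":0,"dz":84,"turn":0},{"gripper":0,"dx":2,"dy":0,"dz":84,"turn":0}]'; python3 -c "
from h import *
s=read_state();print(s['force'],s['moment'],np.array(s['tcp_rot'])@[0,1,0]@s['force'])"
```

```text
time_s: 4.25
position: [0.5434, 0.3807, 0.3163]
tcp_rot: [[0.463, 0.886, 0.001], [0.886, -0.463, 0.0], [0.001, 0.001, -1.0]]
force: [-0.2, -0.2, -0.8]
opening: 0.632
[-0.24418875 -0.21776487 -0.80700094] [-0.0066695  -0.034052    0.01655125] -0.11596533799043132
```

```bash
python3 -m inch '[{"gripper":0,"dx":0,"dy":0,"dz":1,"turn":0},{"gripper":0,"dx":0,"dy":0,"dz":1,"turn":0},{"gripper":0,"dx":0,"dy":0,"dz":1,"turn":0},{"gripper":0,"dx":0,"dy":0,"dz":1,"turn":0},{"gripper":0,"dx":0,"dy":0,"dz":1,"turn":0},{"gripper":0,"dx":0,"dy":0,"dz":1,"turn":0},{"gripper":0,"dx":0,"dy":0,"dz":1,"turn":0}]'; python3 -c "
from h import *
s=read_state();print(s['force'],s['moment'],np.array(s['tcp_rot']).T@s['force'])"
```

```text
time_s: 4.95
position: [0.5419, 0.3813, 0.3146]
tcp_rot: [[0.463, 0.886, -0.003], [0.886, -0.463, 0.001], [-0.0, -0.003, -1.0]]
force: [-4.9, 2.6, 2.1]
opening: 0.178
[-4.91792114  2.61517232  2.05350071] [ 0.44261015  0.86032877 -0.03042861] [ 0.03962022 -5.57582352 -2.03729284]
```

```bash
python3 -m inch '[{"gripper":0,"dx":0,"dy":0,"dz":0,"turn":0},{"gripper":0,"dx":0,"dy":0,"dz":0,"turn":0},{"gripper":0,"dx":0,"dy":0,"dz":0,"turn":0}]'; python3 -c "
from h import *
s=read_state();print(s['moment'],np.array(s['tcp_rot']).T@s['force'])"
```

```text
time_s: 5.25
position: [0.5419, 0.3813, 0.3146]
tcp_rot: [[0.463, 0.886, -0.003], [0.886, -0.463, 0.001], [-0.0, -0.003, -1.0]]
force: [-4.3, 3.3, 1.0]
opening: 0.169
[ 0.47582366  0.74579062 -0.08146173] [ 0.92922701 -5.32802905 -0.93776495]
```

Now gripped. Turning anticlockwise (negative turn) while rising 0.24 mm per row.

```bash
python3 -m inch '[{"gripper":0,"dx":0,"dy":0,"dz":-0.2,"turn":-0.148},{"gripper":0,"dx":0,"dy":0,"dz":-0.5,"turn":-0.296},{"gripper":0,"dx":0,"dy":0,"dz":-0.7,"turn":-0.444},{"gripper":0,"dx":0,"dy":0,"dz":-0.9,"turn":-0.592},{"gripper":0,"dx":0,"dy":0,"dz":-1.2,"turn":-0.74},{"gripper":0,"dx":0,"dy":0,"dz":-1.4,"turn":-0.888},{"gripper":0,"dx":0,"dy":0,"dz":-1.6,"turn":-1.036},{"gripper":0,"dx":0,"dy":0,"dz":-1.9,"turn":-1.184},{"gripper":0,"dx":0,"dy":0,"dz":-2.1,"turn":-1.332},{"gripper":0,"dx":0,"dy":0,"dz":-2.4,"turn":-1.48},{"gripper":0,"dx":0,"dy":0,"dz":-2.6,"turn":-1.628},{"gripper":0,"dx":0,"dy":0,"dz":-2.8,"turn":-1.776}]'; python3 -c "
from h import *
s=read_state();print(s['moment'],np.array(s['tcp_rot']).T@s['force'],s['joint_positions'])"
```

```text
time_s: 6.45
position: [0.5401, 0.3806, 0.3173]
tcp_rot: [[-0.964, 0.267, -0.007], [0.267, 0.964, -0.001], [0.007, -0.003, -1.0]]
force: [-8.0, 0.5, 3.0]
opening: 0.171
[ 0.21285975  1.35807507 -0.24968593] [ 7.90554936 -1.6885444  -2.95155725] [ 25.44539076  29.03927058  70.35897101   0.11964221  80.99690861
 -49.06189802]
```

```bash
python3 -m inch '[{"gripper":0,"dx":1,"dy":0,"dz":-0.2,"turn":-0.148},{"gripper":0,"dx":1.5,"dy":-0.4,"dz":-0.5,"turn":-0.296},{"gripper":0,"dx":1.5,"dy":-0.4,"dz":-0.7,"turn":-0.444},{"gripper":0,"dx":1.5,"dy":-0.4,"dz":-0.9,"turn":-0.592},{"gripper":0,"dx":1.5,"dy":-0.4,"dz":-1.2,"turn":-0.74},{"gripper":0,"dx":1.5,"dy":-0.4,"dz":-1.4,"turn":-0.888},{"gripper":0,"dx":1.5,"dy":-0.4,"dz":-1.6,"turn":-1.036},{"gripper":0,"dx":1.5,"dy":-0.4,"dz":-1.9,"turn":-1.184},{"gripper":0,"dx":1.5,"dy":-0.4,"dz":-2.1,"turn":-1.332},{"gripper":0,"dx":1.5,"dy":-0.4,"dz":-2.4,"turn":-1.48},{"gripper":0,"dx":1.5,"dy":-0.4,"dz":-2.6,"turn":-1.628},{"gripper":0,"dx":1.5,"dy":-0.4,"dz":-2.8,"turn":-1.776}]'; python3 -c "
from h import *
s=read_state();print(s['moment'],np.array(s['tcp_rot']).T@s['force'],s['joint_positions'])"
```

```text
time_s: 7.65
position: [0.5411, 0.3789, 0.3202]
tcp_rot: [[-0.067, -0.998, -0.002], [-0.998, 0.067, -0.004], [0.004, 0.002, -1.0]]
force: [-4.5, -2.8, 1.4]
opening: 0.168
[-0.27671003  0.55490029 -0.26847519] [ 3.0666991   4.26777661 -1.40033631] [  25.3979465    28.83553274   70.27211122   -0.15525235   81.0914107
 -150.76387797]
```

```bash
python3 -m inch '[{"gripper":45,"dx":0,"dy":0,"dz":0,"turn":0},{"gripper":45,"dx":0,"dy":0,"dz":0,"turn":0},{"gripper":45,"dx":0,"dy":0,"dz":0,"turn":0},{"gripper":45,"dx":0,"dy":0,"dz":-40,"turn":0},{"gripper":45,"dx":0,"dy":0,"dz":-40,"turn":1.18},{"gripper":45,"dx":0,"dy":0,"dz":-40,"turn":1.18},{"gripper":45,"dx":0,"dy":0,"dz":-40,"turn":1.18},{"gripper":45,"dx":0,"dy":0,"dz":-40,"turn":1.18},{"gripper":45,"dx":0,"dy":0,"dz":-40,"turn":1.18},{"gripper":45,"dx":0,"dy":0,"dz":-40,"turn":1.18},{"gripper":45,"dx":0,"dy":0,"dz":-40,"turn":1.18},{"gripper":45,"dx":0,"dy":0,"dz":-40,"turn":1.18}]'; python3 -m inch '[{"gripper":45,"dx":0,"dy":0,"dz":0,"turn":1.77},{"gripper":45,"dx":0,"dy":0,"dz":0,"turn":1.77},{"gripper":45,"dx":0,"dy":0,"dz":0,"turn":1.77},{"gripper":45,"dx":0,"dy":0,"dz":0,"turn":1.77},{"gripper":45,"dx":0,"dy":0,"dz":0,"turn":1.77},{"gripper":45,"dx":0,"dy":0,"dz":0,"turn":1.77},{"gripper":45,"dx":0,"dy":0,"dz":0,"turn":1.77},{"gripper":45,"dx":0,"dy":0,"dz":0,"turn":1.77},{"gripper":45,"dx":0,"dy":0,"dz":0,"turn":1.77},{"gripper":45,"dx":0,"dy":0,"dz":0,"turn":1.77},{"gripper":45,"dx":0,"dy":0,"dz":0,"turn":1.77},{"gripper":45,"dx":0,"dy":0,"dz":0,"turn":1.77}]';python3 -c "
from h import *
print(off([.5405,.3795,.320],-3.8),read_state()['joint_positions'])"
```

```text
time_s: 8.85
position: [0.5424, 0.3808, 0.3603]
tcp_rot: [[-0.952, -0.307, 0.002], [-0.307, 0.952, 0.0], [-0.002, -0.0, -1.0]]
force: [0.0, 0.5, -0.4]
opening: 0.452
time_s: 10.05
position: [0.5424, 0.3808, 0.3603]
tcp_rot: [[-0.113, 0.994, 0.002], [0.994, 0.113, 0.0], [0.0, 0.002, -1.0]]
force: [0.1, -0.9, -0.8]
opening: 0.452
(array([-1.1, -2.1, 40.3]), np.float64(0.1792734973596104)) [ 2.54378507e+01  2.73691121e+01  6.66970794e+01 -2.26685005e-02
  8.58470452e+01  1.89678776e+01]
```

```bash
python3 -m inch '[{"gripper":45,"dx":-1,"dy":-2,"dz":0,"turn":0.1},{"gripper":45,"dx":-1,"dy":-2,"dz":0,"turn":0.179},{"gripper":45,"dx":-1,"dy":-2,"dz":20,"turn":0.179},{"gripper":45,"dx":-1,"dy":-2,"dz":40,"turn":0.179},{"gripper":0,"dx":-1,"dy":-2,"dz":40,"turn":0.179},{"gripper":0,"dx":-1,"dy":-2,"dz":40,"turn":0.179},{"gripper":0,"dx":-1,"dy":-2,"dz":40,"turn":0.179},{"gripper":0,"dx":-1,"dy":-2,"dz":40,"turn":0.179},{"gripper":0,"dx":-1,"dy":-2,"dz":40,"turn":0.179},{"gripper":0,"dx":-1,"dy":-2,"dz":40,"turn":0.179},{"gripper":0,"dx":-1,"dy":-2,"dz":40,"turn":0.179}]';python3 -c "
from h import *
s=read_state();print(s['moment'],np.array(s['tcp_rot']).T@s['force'],s['joint_positions'])"
```

```text
time_s: 11.15
position: [0.5408, 0.3797, 0.3217]
tcp_rot: [[0.059, 0.998, 0.003], [0.998, -0.059, 0.001], [0.002, 0.003, -1.0]]
force: [1.8, 0.9, 3.6]
opening: 0.175
[ 0.07467028 -0.32540626  0.01225182] [ 1.02016193  1.77545313 -3.58928847] [ 2.54099526e+01  2.86062572e+01  7.04443941e+01 -9.42294261e-03
  8.07463190e+01  2.87975599e+01]
```

```bash
python3 -m inch '[{"gripper":0,"dx":0,"dy":0,"dz":-0.2,"turn":-0.148},{"gripper":0,"dx":0,"dy":0,"dz":-0.5,"turn":-0.296},{"gripper":0,"dx":0,"dy":0,"dz":-0.7,"turn":-0.444},{"gripper":0,"dx":0,"dy":0,"dz":-0.9,"turn":-0.592},{"gripper":0,"dx":0,"dy":0,"dz":-1.2,"turn":-0.74},{"gripper":0,"dx":0,"dy":0,"dz":-1.4,"turn":-0.888},{"gripper":0,"dx":0,"dy":0,"dz":-1.6,"turn":-1.036},{"gripper":0,"dx":0,"dy":0,"dz":-1.9,"turn":-1.184},{"gripper":0,"dx":0,"dy":0,"dz":-2.1,"turn":-1.332},{"gripper":0,"dx":0,"dy":0,"dz":-2.4,"turn":-1.48},{"gripper":0,"dx":0,"dy":0,"dz":-2.6,"turn":-1.628},{"gripper":0,"dx":0,"dy":0,"dz":-2.8,"turn":-1.776}]'; python3 -m inch '[{"gripper":0,"dx":0,"dy":0,"dz":-0.2,"turn":-0.148},{"gripper":0,"dx":0,"dy":0,"dz":-0.5,"turn":-0.296},{"gripper":0,"dx":0,"dy":0,"dz":-0.7,"turn":-0.444},{"gripper":0,"dx":0,"dy":0,"dz":-0.9,"turn":-0.592},{"gripper":0,"dx":0,"dy":0,"dz":-1.2,"turn":-0.74},{"gripper":0,"dx":0,"dy":0,"dz":-1.4,"turn":-0.888},{"gripper":0,"dx":0,"dy":0,"dz":-1.6,"turn":-1.036},{"gripper":0,"dx":0,"dy":0,"dz":-1.9,"turn":-1.184},{"gripper":0,"dx":0,"dy":0,"dz":-2.1,"turn":-1.366}]'; python3 -c "
from h import *
s=read_state();print(s['moment'],np.array(s['tcp_rot']).T@s['force'],s['joint_positions'])"; python3 -m inch '[{"gripper":45,"dx":0,"dy":0,"dz":0,"turn":0},{"gripper":45,"dx":0,"dy":0,"dz":0,"turn":0},{"gripper":45,"dx":0,"dy":0,"dz":0,"turn":0},{"gripper":45,"dx":0,"dy":0,"dz":-40,"turn":0},{"gripper":45,"dx":0,"dy":0,"dz":-40,"turn":1.18},{"gripper":45,"dx":0,"dy":0,"dz":-40,"turn":1.18},{"gripper":45,"dx":0,"dy":0,"dz":-40,"turn":1.18},{"gripper":45,"dx":0,"dy":0,"dz":-40,"turn":1.18},{"gripper":45,"dx":0,"dy":0,"dz":-40,"turn":1.18},{"gripper":45,"dx":0,"dy":0,"dz":-40,"turn":1.18},{"gripper":45,"dx":0,"dy":0,"dz":-40,"turn":1.18},{"gripper":45,"dx":0,"dy":0,"dz":-40,"turn":1.18}]'; python3 -m inch '[{"gripper":45,"dx":0,"dy":0,"dz":0,"turn":1.77},{"gripper":45,"dx":0,"dy":0,"dz":0,"turn":1.77},{"gripper":45,"dx":0,"dy":0,"dz":0,"turn":1.77},{"gripper":45,"dx":0,"dy":0,"dz":0,"turn":1.77},{"gripper":45,"dx":0,"dy":0,"dz":0,"turn":1.77},{"gripper":45,"dx":0,"dy":0,"dz":0,"turn":1.77},{"gripper":45,"dx":0,"dy":0,"dz":0,"turn":1.77},{"gripper":45,"dx":0,"dy":0,"dz":0,"turn":1.77},{"gripper":45,"dx":0,"dy":0,"dz":0,"turn":1.77},{"gripper":45,"dx":0,"dy":0,"dz":0,"turn":1.77},{"gripper":45,"dx":0,"dy":0,"dz":0,"turn":1.77},{"gripper":45,"dx":0,"dy":0,"dz":0,"turn":1.77}]';python3 -c "
from h import *
print(off([.5405,.3795,.325],-3.8),read_state()['joint_positions'])"
```

```text
time_s: 12.35
position: [0.5412, 0.3802, 0.3244]
tcp_rot: [[-0.989, -0.151, 0.004], [-0.151, 0.989, 0.003], [-0.004, 0.002, -1.0]]
force: [2.8, 0.7, 4.4]
opening: 0.172
time_s: 13.25
position: [0.5408, 0.3805, 0.3265]
tcp_rot: [[-0.085, -0.996, 0.003], [-0.996, 0.085, 0.003], [-0.003, -0.003, -1.0]]
force: [1.7, 2.2, 3.6]
opening: 0.172
[ 0.54366937 -0.24187047 -0.25880369] [-2.36041524 -1.5449494  -3.59266425] [ 2.54251889e+01  2.84147176e+01  7.00264632e+01  8.26719201e-02
  8.13131304e+01 -1.49699823e+02]
time_s: 14.45
position: [0.5393, 0.3791, 0.3643]
tcp_rot: [[-0.957, -0.289, -0.002], [-0.289, 0.957, -0.001], [0.002, -0.0, -1.0]]
force: [-0.0, -0.7, 0.8]
opening: 0.449
time_s: 15.65
position: [0.5393, 0.3791, 0.3644]
tcp_rot: [[-0.094, 0.996, -0.002], [0.996, 0.094, -0.001], [-0.001, -0.002, -1.0]]
force: [-0.2, -0.6, 0.3]
opening: 0.453
(array([ 0.3,  1.3, 39.3]), np.float64(0.16029559826883344)) [ 2.54151011e+01  2.70065008e+01  6.67126741e+01 -5.88022828e-03
  8.64149042e+01  2.00312847e+01]
```

```bash
python3 -m inch '[{"gripper":45,"dx":1,"dy":1,"dz":0,"turn":0.1},{"gripper":45,"dx":1,"dy":1,"dz":0,"turn":0.179},{"gripper":45,"dx":1,"dy":1,"dz":20,"turn":0.179},{"gripper":45,"dx":1,"dy":1,"dz":39,"turn":0.179},{"gripper":0,"dx":1,"dy":1,"dz":39,"turn":0.179},{"gripper":0,"dx":1,"dy":1,"dz":39,"turn":0.179},{"gripper":0,"dx":1,"dy":1,"dz":39,"turn":0.179},{"gripper":0,"dx":1,"dy":1,"dz":39,"turn":0.179},{"gripper":0,"dx":1,"dy":1,"dz":39,"turn":0.179},{"gripper":0,"dx":1,"dy":1,"dz":39,"turn":0.179},{"gripper":0,"dx":1,"dy":1,"dz":39,"turn":0.179}]';
python3 -m inch '[{"gripper":0,"dx":0,"dy":0,"dz":-0.2,"turn":-0.148},{"gripper":0,"dx":0,"dy":0,"dz":-0.5,"turn":-0.296},{"gripper":0,"dx":0,"dy":0,"dz":-0.7,"turn":-0.444},{"gripper":0,"dx":0,"dy":0,"dz":-0.9,"turn":-0.592},{"gripper":0,"dx":0,"dy":0,"dz":-1.2,"turn":-0.74},{"gripper":0,"dx":0,"dy":0,"dz":-1.4,"turn":-0.888},{"gripper":0,"dx":0,"dy":0,"dz":-1.6,"turn":-1.036},{"gripper":0,"dx":0,"dy":0,"dz":-1.9,"turn":-1.184},{"gripper":0,"dx":0,"dy":0,"dz":-2.1,"turn":-1.332},{"gripper":0,"dx":0,"dy":0,"dz":-2.4,"turn":-1.48},{"gripper":0,"dx":0,"dy":0,"dz":-2.6,"turn":-1.628},{"gripper":0,"dx":0,"dy":0,"dz":-2.8,"turn":-1.776}]'; python3 -m inch '[{"gripper":0,"dx":0,"dy":0,"dz":-0.2,"turn":-0.148},{"gripper":0,"dx":0,"dy":0,"dz":-0.5,"turn":-0.296},{"gripper":0,"dx":0,"dy":0,"dz":-0.7,"turn":-0.444},{"gripper":0,"dx":0,"dy":0,"dz":-0.9,"turn":-0.592},{"gripper":0,"dx":0,"dy":0,"dz":-1.2,"turn":-0.74},{"gripper":0,"dx":0,"dy":0,"dz":-1.4,"turn":-0.888},{"gripper":0,"dx":0,"dy":0,"dz":-1.6,"turn":-1.036},{"gripper":0,"dx":0,"dy":0,"dz":-1.9,"turn":-1.184},{"gripper":0,"dx":0,"dy":0,"dz":-2.1,"turn":-1.366}]'; python3 -c "
from h import *
s=read_state();print(s['moment'],np.array(s['tcp_rot']).T@s['force'],s['joint_positions'])"
```

```text
time_s: 16.75
position: [0.541, 0.3808, 0.3274]
tcp_rot: [[0.078, 0.997, 0.002], [0.997, -0.078, 0.001], [0.001, 0.002, -1.0]]
force: [-0.9, -0.3, 4.9]
opening: 0.17
time_s: 17.95
position: [0.5405, 0.3802, 0.3301]
tcp_rot: [[-0.991, -0.132, 0.0], [-0.132, 0.991, -0.0], [-0.0, -0.0, -1.0]]
force: [-1.9, -1.5, 5.8]
opening: 0.17
time_s: 18.85
position: [0.5409, 0.3797, 0.3323]
tcp_rot: [[-0.104, -0.995, 0.001], [-0.995, 0.104, -0.001], [0.001, -0.001, -1.0]]
force: [-1.4, -2.6, 4.8]
opening: 0.173
[-0.21314897  0.22323852 -0.21006421] [ 2.72144471  1.07033169 -4.81060924] [ 2.54353986e+01  2.82703439e+01  6.93971181e+01 -7.97725062e-02
  8.23125784e+01 -1.48556310e+02]
```

```bash
python3 -m inch '[{"gripper":45,"dx":0,"dy":0,"dz":0,"turn":0},{"gripper":45,"dx":0,"dy":0,"dz":0,"turn":0},{"gripper":45,"dx":0,"dy":0,"dz":0,"turn":0},{"gripper":45,"dx":0,"dy":0,"dz":-40,"turn":0},{"gripper":45,"dx":0,"dy":0,"dz":-40,"turn":1.18},{"gripper":45,"dx":0,"dy":0,"dz":-40,"turn":1.18},{"gripper":45,"dx":0,"dy":0,"dz":-40,"turn":1.18},{"gripper":45,"dx":0,"dy":0,"dz":-40,"turn":1.18},{"gripper":45,"dx":0,"dy":0,"dz":-40,"turn":1.18},{"gripper":45,"dx":0,"dy":0,"dz":-40,"turn":1.18},{"gripper":45,"dx":0,"dy":0,"dz":-40,"turn":1.18},{"gripper":45,"dx":0,"dy":0,"dz":-40,"turn":1.18}]'; python3 -m inch '[{"gripper":45,"dx":0,"dy":0,"dz":0,"turn":1.77},{"gripper":45,"dx":0,"dy":0,"dz":0,"turn":1.77},{"gripper":45,"dx":0,"dy":0,"dz":0,"turn":1.77},{"gripper":45,"dx":0,"dy":0,"dz":0,"turn":1.77},{"gripper":45,"dx":0,"dy":0,"dz":0,"turn":1.77},{"gripper":45,"dx":0,"dy":0,"dz":0,"turn":1.77},{"gripper":45,"dx":0,"dy":0,"dz":0,"turn":1.77},{"gripper":45,"dx":0,"dy":0,"dz":0,"turn":1.77},{"gripper":45,"dx":0,"dy":0,"dz":0,"turn":1.77},{"gripper":45,"dx":0,"dy":0,"dz":0,"turn":1.77},{"gripper":45,"dx":0,"dy":0,"dz":0,"turn":1.77},{"gripper":45,"dx":0,"dy":0,"dz":0,"turn":1.77}]';python3 -c "
from h import *
print(off([.5405,.3800,.330],-3.8),read_state()['joint_positions'])"
```

```text
time_s: 20.05
position: [0.5407, 0.3806, 0.3704]
tcp_rot: [[-0.963, -0.271, -0.001], [-0.271, 0.963, -0.0], [0.001, -0.0, -1.0]]
force: [0.7, -0.6, 1.0]
opening: 0.447
time_s: 21.25
position: [0.5407, 0.3806, 0.3704]
tcp_rot: [[-0.075, 0.997, -0.001], [0.997, 0.075, -0.0], [-0.0, -0.001, -1.0]]
force: [0.4, -1.0, 0.2]
opening: 0.453
(array([-0.6, -0.2, 40.4]), np.float64(0.1417833865925897)) [2.54755520e+01 2.69520301e+01 6.58986910e+01 3.72966395e-03
 8.71954581e+01 2.11517854e+01]
```

```bash
python3 -m inch '[{"gripper":45,"dx":0,"dy":0,"dz":0,"turn":0.1},{"gripper":45,"dx":0,"dy":0,"dz":0,"turn":0.18},{"gripper":45,"dx":0,"dy":0,"dz":20,"turn":0.18},{"gripper":45,"dx":0,"dy":0,"dz":40,"turn":0.18},{"gripper":0,"dx":0,"dy":0,"dz":40,"turn":0.18},{"gripper":0,"dx":0,"dy":0,"dz":40,"turn":0.18},{"gripper":0,"dx":0,"dy":0,"dz":40,"turn":0.18},{"gripper":0,"dx":0,"dy":0,"dz":40,"turn":0.18},{"gripper":0,"dx":0,"dy":0,"dz":40,"turn":0.18},{"gripper":0,"dx":0,"dy":0,"dz":40,"turn":0.18},{"gripper":0,"dx":0,"dy":0,"dz":40,"turn":0.18}]';
python3 -m inch '[{"gripper":0,"dx":0,"dy":0,"dz":-0.2,"turn":-0.148},{"gripper":0,"dx":0,"dy":0,"dz":-0.5,"turn":-0.296},{"gripper":0,"dx":0,"dy":0,"dz":-0.7,"turn":-0.444},{"gripper":0,"dx":0,"dy":0,"dz":-0.9,"turn":-0.592},{"gripper":0,"dx":0,"dy":0,"dz":-1.2,"turn":-0.74},{"gripper":0,"dx":0,"dy":0,"dz":-1.4,"turn":-0.888},{"gripper":0,"dx":0,"dy":0,"dz":-1.6,"turn":-1.036},{"gripper":0,"dx":0,"dy":0,"dz":-1.9,"turn":-1.184},{"gripper":0,"dx":0,"dy":0,"dz":-2.1,"turn":-1.332},{"gripper":0,"dx":0,"dy":0,"dz":-2.3,"turn":-1.45}]';  python3 -c "
from h import *
s=read_state();print(s['moment'],np.array(s['tcp_rot']).T@s['force'],s['joint_positions'])"
```

```text
time_s: 22.35
position: [0.5411, 0.3809, 0.3323]
tcp_rot: [[0.098, 0.995, 0.002], [0.995, -0.098, 0.001], [0.001, 0.002, -1.0]]
force: [0.2, 0.8, 4.3]
opening: 0.168
time_s: 23.35
position: [0.5404, 0.3804, 0.3346]
tcp_rot: [[-0.977, 0.213, 0.0], [0.213, 0.977, 0.0], [0.0, 0.0, -1.0]]
force: [-3.3, -0.1, 4.7]
opening: 0.169
[-0.05806578  0.2503725  -0.21655603] [ 3.20569153 -0.81639458 -4.68034637] [ 2.54687304e+01  2.81755135e+01  6.92094807e+01  1.30192920e-02
  8.26080729e+01 -5.22553509e+01]
```

```bash
python3 -m inch '[{"gripper":0,"dx":0,"dy":0,"dz":-0.1,"turn":-0.06},{"gripper":0,"dx":0,"dy":0,"dz":-0.2,"turn":-0.12}]';  python3 -c "
from h import *
s=read_state();print(s['moment'])";  python3 -m inch '[{"gripper":0,"dx":0,"dy":0,"dz":-0.1,"turn":-0.06},{"gripper":0,"dx":0,"dy":0,"dz":-0.2,"turn":-0.12}]';  python3 -c "
from h import *
s=read_state();print(s['moment'])"
```

```text
time_s: 23.55
position: [0.5404, 0.3803, 0.3347]
tcp_rot: [[-0.995, 0.097, -0.0], [0.097, 0.995, 0.0], [0.0, 0.0, -1.0]]
force: [-1.8, -0.9, 5.4]
opening: 0.169
[-0.04223153  0.29178966 -0.17798494]
time_s: 23.75
position: [0.5404, 0.3803, 0.3349]
tcp_rot: [[-1.0, -0.023, -0.0], [-0.023, 1.0, -0.0], [0.0, -0.0, -1.0]]
force: [-2.1, 0.1, 5.3]
opening: 0.167
[-0.00640592  0.26885905 -0.28053121]
```

```bash
python3 -m inch '[{"gripper":0,"dx":0,"dy":0,"dz":-0.1,"turn":-0.08},{"gripper":0,"dx":0,"dy":0,"dz":-0.2,"turn":-0.15}]';  python3 -c "
from h import *
s=read_state();print(s['moment'])";  python3 -m inch '[{"gripper":0,"dx":0,"dy":0,"dz":-0.1,"turn":-0.08},{"gripper":0,"dx":0,"dy":0,"dz":-0.2,"turn":-0.15}]';  python3 -c "
from h import *
s=read_state();print(s['moment'])
snap('top','t2.png',(50,120,200,270),4)"
```

```text
time_s: 23.95
position: [0.5407, 0.3802, 0.335]
tcp_rot: [[-0.985, -0.172, 0.001], [-0.172, 0.985, 0.0], [-0.001, -0.0, -1.0]]
force: [-1.0, -0.4, 3.9]
opening: 0.173
[ 0.04034559  0.11193904 -0.56352881]
time_s: 24.15
position: [0.541, 0.3803, 0.335]
tcp_rot: [[-0.949, -0.315, 0.001], [-0.315, 0.949, 0.001], [-0.001, 0.0, -1.0]]
force: [-0.1, -0.9, 3.4]
opening: 0.181
[ 0.02841623  0.10137066 -1.23565404]
```

View pics/t2.png

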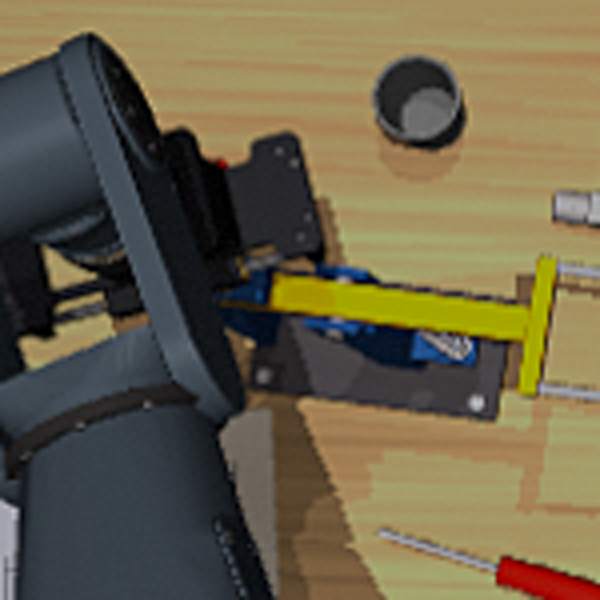

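The end stop is reached: the moment rose to 1.24 N m. I'll release, lift, and re-measure the bars and the caddy.

```bash
python3 -m inch '[{"gripper":45,"dx":0,"dy":0,"dz":0,"turn":0.05},{"gripper":45,"dx":0,"dy":0,"dz":0,"turn":0.1},{"gripper":45,"dx":0,"dy":0,"dz":0,"turn":0.1},{"gripper":100,"dx":0,"dy":0,"dz":-40,"turn":0.1},{"gripper":100,"dx":0,"dy":0,"dz":-70,"turn":0.1}]'
cat >> h.py <<'E'
def bars(cam,im,pts):
    out=[]
    for (u,v) in pts:
        u,v=int(u),int(v);sub=im[v-16:v+17,u-16:u+17]
        hs=cv2.cvtColor(sub,cv2.COLOR_RGB2HSV); m=((hs[:,:,1]<70)&(hs[:,:,2]>100)).astype(np.uint8)
        n,l,st,ce=cv2.connectedComponentsWithStats(m)
        if n<2: print('none',u,v);continue
        i=1+np.argmin(np.hypot(*(ce[1:]-16).T)+ (st[1:,4]<15)*100)
        c=ce[i]+[u-16,v-16]
        ys,xs=np.where(l==i);P=np.array([p2w(cam,x+u-16,y+v-16,.02)[:2] for x,y in zip(xs,ys)])
        w,V=np.linalg.eigh(np.cov(P.T))
        print(cam,c.round(1),st[i,4],p2w(cam,*c,.02).round(3),'ang',np.degrees(np.arctan2(V[1,1],V[0,1])).round(0),np.sqrt(w*12).round(3))
E
python3 - <<'E'
from h import *
t=snap('top');s=snap('scene')
bars('top',t,[(301,168),(271,205),(269,233)]);bars('scene',s,[(200,260),(228,221),(227,195)])
# T-bar: red balls
print(blobs(red(t),(70,150,135,220),3),blobs(red(s),(350,130,435,185),3))
# caddy rim: hull of red
for cam,im,box in(('top',t,(300,190,415,265)),('scene',s,(85,160,200,245))):
    x0,y0,x1,y1=box;m=red(im)[y0:y1,x0:x1];n,l,st,ce=cv2.connectedComponentsWithStats(np.ascontiguousarray(m))
    pts=np.argwhere(cv2.morphologyEx(m,cv2.MORPH_OPEN,np.ones((3,3))))[:,::-1]+[x0,y0]
    P=np.array([p2w(cam,*p,.036)[:2] for p in pts],np.float32);print(cam,cv2.minAreaRect(P))
print(off([.459,-.066,.40],57))
E
```

```text
time_s: 24.7
position: [0.5407, 0.3804, 0.4044]
tcp_rot: [[-0.975, -0.22, -0.001], [-0.22, 0.975, -0.001], [0.001, -0.001, -1.0]]
force: [0.0, 0.1, 1.1]
opening: 0.547
top [301.5 167.1] 87 [ 0.678 -0.165  0.02 ] ang 171.0 [0.019 0.051]
top [271.1 204.2] 92 [ 0.553 -0.069  0.02 ] ang 69.0 [0.02  0.048]
top [269.2 233.5] 95 [ 0.459 -0.066  0.02 ] ang 147.0 [0.019 0.05 ]
scene [199.5 258.9] 126 [ 0.679 -0.164  0.02 ] ang 175.0 [0.023 0.052]
scene [227.6 220. ] 114 [ 0.554 -0.07   0.02 ] ang 71.0 [0.024 0.053]
scene [227. 194.] 109 [ 0.459 -0.065  0.02 ] ang 149.0 [0.024 0.054]
[] [([397.5, 170.7], 14)]Traceback (most recent call last):
  File "<stdin>", line 10, in <module>
  File "h.py", line 12, in p2w
    c=get_calibration(cam);K=np.array(c['camera_matrix']);T=np.array(c['world_to_cam']);k=c['k1']
ValueError: time passes only in moves, steps and waits
```

```bash
sed -i 's/^from rig import \*/from rig import *\nimport functools\nimport rig\nget_calibration=functools.lru_cache(None)(rig.get_calibration)/' h.py
python3 - <<'E'
from h import *
t=snap('top');s=snap('scene')
for cam,im,box in(('top',t,(300,190,415,265)),('scene',s,(85,160,200,245))):
    x0,y0,x1,y1=box;m=red(im)[y0:y1,x0:x1]
    pts=np.argwhere(cv2.morphologyEx(m,cv2.MORPH_OPEN,np.ones((3,3))))[:,::-1]+[x0,y0]
    P=np.array([p2w(cam,*p,.036)[:2] for p in pts],np.float32);print(cam,cv2.minAreaRect(P))
print(off([.459,-.066,.40],57),read_state()['joint_positions'])
E
```

```text
top ((0.48515328764915466, -0.3319392800331116), (0.15352654457092285, 0.2622644901275635), 8.548589706420898)
scene ((0.49926263093948364, -0.3317492604255676), (0.13260753452777863, 0.2673139274120331), 8.483226776123047)
(array([ 178.1, -417.6,    4.3]), np.float64(0.7977452040702082)) [ 2.54691533e+01  2.59237981e+01  6.26054261e+01 -8.21581943e-03
  9.14016776e+01 -7.72385065e+01]
```

Detections agree between cameras and no bar has moved. Going to bar C.

```bash
python3 -m inch '[{"gripper":100,"dx":178,"dy":-418,"dz":4,"turn":0.798},{"gripper":100,"dx":178,"dy":-418,"dz":4,"turn":0.798},{"gripper":100,"dx":178,"dy":-418,"dz":4,"turn":0.798},{"gripper":100,"dx":178,"dy":-418,"dz":4,"turn":0.798},{"gripper":100,"dx":178,"dy":-418,"dz":4,"turn":0.798},{"gripper":100,"dx":178,"dy":-418,"dz":4,"turn":0.798},{"gripper":100,"dx":178,"dy":-418,"dz":4,"turn":0.798},{"gripper":100,"dx":178,"dy":-418,"dz":150,"turn":0.798},{"gripper":100,"dx":178,"dy":-418,"dz":200,"turn":0.798},{"gripper":100,"dx":178,"dy":-418,"dz":250,"turn":0.798},{"gripper":100,"dx":178,"dy":-418,"dz":280,"turn":0.798},{"gripper":100,"dx":178,"dy":-418,"dz":280,"turn":0.798}]'
python3 - <<'E'
from h import *
print(off([.459,-.066,.014],57))
E
```

```text
time_s: 26.1
position: [0.4593, -0.0544, 0.1686]
tcp_rot: [[-0.838, 0.545, -0.002], [0.545, 0.838, 0.001], [0.002, -0.0, -1.0]]
force: [1.1, -0.9, -1.3]
opening: 0.997
(array([ -6.3,  -9.8, 154.6]), np.float64(-0.0009192366969830168))
```

```bash
python3 -m inch '[{"gripper":60,"dx":-6,"dy":-10,"dz":45,"turn":0},{"gripper":60,"dx":-6,"dy":-10,"dz":90,"turn":0},{"gripper":60,"dx":-6,"dy":-10,"dz":125,"turn":0},{"gripper":60,"dx":-6,"dy":-10,"dz":145,"turn":0},{"gripper":60,"dx":-6,"dy":-10,"dz":154,"turn":0},{"gripper":60,"dx":-6,"dy":-10,"dz":154,"turn":0},{"gripper":0,"dx":-6,"dy":-10,"dz":154,"turn":0},{"gripper":0,"dx":-6,"dy":-10,"dz":154,"turn":0},{"gripper":0,"dx":-6,"dy":-10,"dz":154,"turn":0},{"gripper":0,"dx":-6,"dy":-10,"dz":154,"turn":0},{"gripper":0,"dx":-6,"dy":-10,"dz":154,"turn":0},{"gripper":0,"dx":-6,"dy":-10,"dz":154,"turn":0}]'; python3 -m inch '[{"gripper":0,"dx":0,"dy":0,"dz":-50,"turn":0},{"gripper":0,"dx":0,"dy":0,"dz":-100,"turn":0},{"gripper":0,"dx":0,"dy":0,"dz":-150,"turn":0},{"gripper":0,"dx":0,"dy":0,"dz":-180,"turn":0}]'
python3 - <<'E'
from h import *
print(off([.507,-.275,.020],8.5))
E
```

```text
time_s: 27.3
position: [0.4609, -0.066, 0.0178]
tcp_rot: [[-0.838, 0.545, 0.001], [0.545, 0.838, -0.0], [-0.001, 0.0, -1.0]]
force: [-0.2, -0.7, 5.6]
opening: 0.224
time_s: 27.7
position: [0.4614, -0.066, 0.2002]
tcp_rot: [[-0.838, 0.545, 0.004], [0.545, 0.838, -0.001], [-0.004, 0.001, -1.0]]
force: [0.8, -1.0, -1.7]
opening: 0.227
(array([-151.5, -150.5,  180.6]), np.float64(0.8457153088004219))
```

```bash
python3 -m inch '[{"gripper":0,"dx":-152,"dy":-151,"dz":0,"turn":0.846},{"gripper":0,"dx":-152,"dy":-151,"dz":0,"turn":0.846},{"gripper":0,"dx":-152,"dy":-151,"dz":0,"turn":0.846},{"gripper":0,"dx":-152,"dy":-151,"dz":0,"turn":0.846},{"gripper":0,"dx":-152,"dy":-151,"dz":0,"turn":0.846},{"gripper":0,"dx":-152,"dy":-151,"dz":0,"turn":0.846},{"gripper":0,"dx":-152,"dy":-151,"dz":0,"turn":0.846},{"gripper":0,"dx":-152,"dy":-151,"dz":30,"turn":0.846},{"gripper":0,"dx":-152,"dy":-151,"dz":70,"turn":0.846}]'
python3 - <<'E'
from h import *
print(off([.507,-.275,.023],8.5))
snap('top','t3.png',(270,130,420,280),4)
E
```

```text
time_s: 28.6
position: [0.507, -0.2758, 0.1283]
tcp_rot: [[-0.151, 0.989, 0.004], [0.989, 0.151, -0.004], [-0.004, 0.004, -1.0]]
force: [-0.6, 0.2, -2.1]
opening: 0.225
(array([  1.2,  -0.3, 105.3]), np.float64(0.002782815821617657))
```

View pics/t3.png

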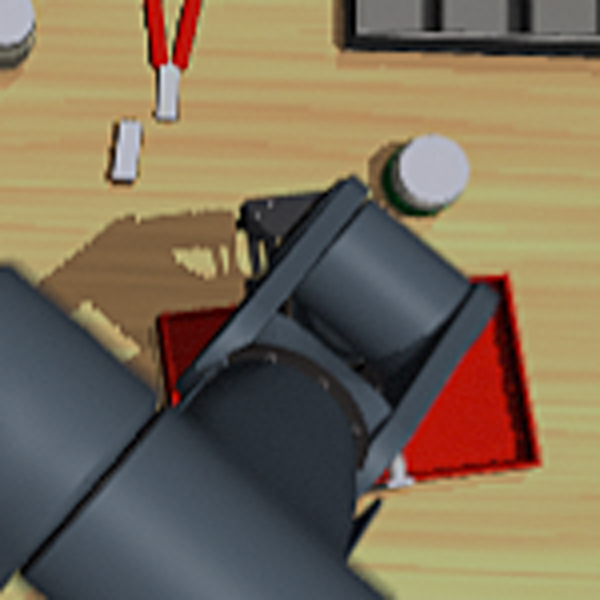

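```bash
python3 -m inch '[{"gripper":0,"dx":1,"dy":0,"dz":40,"turn":0},{"gripper":0,"dx":1,"dy":0,"dz":75,"turn":0},{"gripper":0,"dx":1,"dy":0,"dz":95,"turn":0},{"gripper":0,"dx":1,"dy":0,"dz":103,"turn":0},{"gripper":0,"dx":1,"dy":0,"dz":105,"turn":0},{"gripper":0,"dx":1,"dy":0,"dz":105,"turn":0}]'; python3 -m inch '[{"gripper":42,"dx":0,"dy":0,"dz":0,"turn":0},{"gripper":42,"dx":0,"dy":0,"dz":0,"turn":0},{"gripper":42,"dx":0,"dy":0,"dz":0,"turn":0},{"gripper":42,"dx":0,"dy":0,"dz":-50,"turn":0},{"gripper":42,"dx":0,"dy":0,"dz":-100,"turn":0},{"gripper":60,"dx":0,"dy":0,"dz":-150,"turn":0},{"gripper":60,"dx":0,"dy":0,"dz":-170,"turn":0}]'
python3 - <<'E'
from h import *
print(off([.5535,-.0695,.17],160),read_state()['joint_positions'])
E
```

```text
time_s: 29.25
position: [0.5062, -0.2745, 0.0231]
tcp_rot: [[-0.148, 0.989, 0.001], [0.989, 0.148, -0.001], [-0.001, 0.001, -1.0]]
force: [0.2, 0.1, -1.9]
opening: 0.229
time_s: 29.95
position: [0.5076, -0.276, 0.1977]
tcp_rot: [[-0.148, 0.989, 0.007], [0.989, 0.148, -0.006], [-0.007, 0.006, -1.0]]
force: [1.2, -0.7, -0.8]
opening: 0.524
(array([197.6,  75.7,  26.8]), np.float64(0.49721055545236004)) [-3.96067238e+01  2.89129932e+01  9.15138727e+01  2.66084573e-03
  5.90320968e+01 -4.80969477e+01]
```

```bash
python3 -m inch '[{"gripper":60,"dx":198,"dy":76,"dz":10,"turn":0.497},{"gripper":60,"dx":198,"dy":76,"dz":10,"turn":0.497},{"gripper":60,"dx":198,"dy":76,"dz":10,"turn":0.497},{"gripper":60,"dx":198,"dy":76,"dz":10,"turn":0.497},{"gripper":60,"dx":198,"dy":76,"dz":10,"turn":0.497},{"gripper":60,"dx":198,"dy":76,"dz":27,"turn":0.497},{"gripper":60,"dx":198,"dy":76,"dz":60,"turn":0.497},{"gripper":60,"dx":198,"dy":76,"dz":60,"turn":0.497}]'
python3 - <<'E'
from h import *
print(off([.5535,-.0695,.014],160))
t=snap('top')
bars('top',t,[(301,168)]);bars('scene',snap('scene'),[(200,260)])
cv2.imwrite('pics/t4.png',cv2.resize(t[130:280,220:420,::-1],None,fx=4,fy=4))
E
```

```text
time_s: 30.75
position: [0.5487, -0.066, 0.1295]
tcp_rot: [[0.341, 0.94, -0.007], [0.94, -0.341, 0.002], [-0.0, -0.008, -1.0]]
force: [-0.2, 0.6, -0.4]
opening: 0.601
(array([ -1.6,   6.6, 115.4]), np.float64(0.0008409759855148025))
top [301.9 165.3] 66 [ 0.684 -0.166  0.02 ] ang 174.0 [0.019 0.038]
scene [199.4 259. ] 130 [ 0.679 -0.164  0.02 ] ang 176.0 [0.024 0.052]
```

View pics/t4.png

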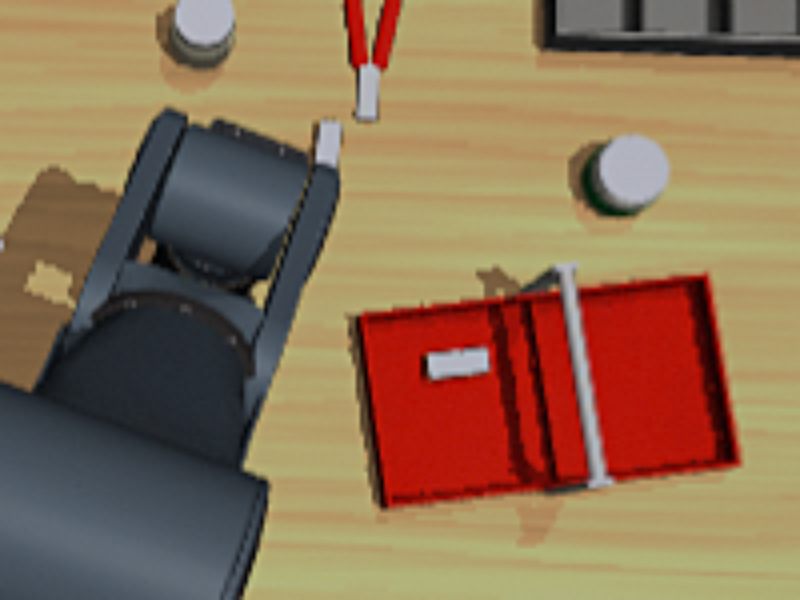

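Bar C lies in the left compartment at crop pixel (458,362), and bar A is still at (328,143). Now grasping bar B.

```bash
python3 -m inch '[{"gripper":60,"dx":-2,"dy":7,"dz":45,"turn":0},{"gripper":60,"dx":-2,"dy":7,"dz":85,"turn":0},{"gripper":60,"dx":-2,"dy":7,"dz":108,"turn":0},{"gripper":60,"dx":-2,"dy":7,"dz":115,"turn":0},{"gripper":60,"dx":-2,"dy":7,"dz":115,"turn":0},{"gripper":0,"dx":-2,"dy":7,"dz":115,"turn":0},{"gripper":0,"dx":-2,"dy":7,"dz":115,"turn":0},{"gripper":0,"dx":-2,"dy":7,"dz":115,"turn":0},{"gripper":0,"dx":-2,"dy":7,"dz":115,"turn":0},{"gripper":0,"dx":-2,"dy":7,"dz":115,"turn":0},{"gripper":0,"dx":-2,"dy":7,"dz":115,"turn":0},{"gripper":0,"dx":-2,"dy":7,"dz":115,"turn":0}]'; python3 -m inch '[{"gripper":0,"dx":0,"dy":0,"dz":-50,"turn":0},{"gripper":0,"dx":0,"dy":0,"dz":-100,"turn":0},{"gripper":0,"dx":0,"dy":0,"dz":-150,"turn":0},{"gripper":0,"dx":0,"dy":0,"dz":-180,"turn":0}]'
python3 - <<'E'
from h import *
print(off([.451,-.283,.13],8.5))
E
```

```text
time_s: 32.05
position: [0.5565, -0.0711, 0.0176]
tcp_rot: [[0.342, 0.94, -0.002], [0.94, -0.342, 0.001], [-0.0, -0.002, -1.0]]
force: [-3.5, 1.4, 6.1]
opening: 0.225
time_s: 32.45
position: [0.5594, -0.0722, 0.2007]
tcp_rot: [[0.342, 0.94, 0.006], [0.94, -0.342, -0.002], [0.0, 0.007, -1.0]]
force: [0.3, 0.3, -1.7]
opening: 0.225
(array([-235.2,  -30.2,   70.5]), np.float64(-0.4973651151606433))
```

```bash
python3 -m inch '[{"gripper":0,"dx":-235,"dy":-30,"dz":0,"turn":-0.497},{"gripper":0,"dx":-235,"dy":-30,"dz":0,"turn":-0.497},{"gripper":0,"dx":-235,"dy":-30,"dz":0,"turn":-0.497},{"gripper":0,"dx":-235,"dy":-30,"dz":0,"turn":-0.497},{"gripper":0,"dx":-235,"dy":-30,"dz":0,"turn":-0.497},{"gripper":0,"dx":-235,"dy":-30,"dz":0,"turn":-0.497},{"gripper":0,"dx":-235,"dy":-30,"dz":30,"turn":-0.497},{"gripper":0,"dx":-235,"dy":-30,"dz":70,"turn":-0.497},{"gripper":0,"dx":-235,"dy":-30,"dz":70,"turn":-0.497}]'
python3 - <<'E'
from h import *
print(off([.451,-.283,.023],8.5))
E
```

```text
time_s: 33.35
position: [0.4462, -0.2794, 0.1229]
tcp_rot: [[-0.147, 0.989, -0.008], [0.989, 0.147, 0.008], [0.009, -0.006, -1.0]]
force: [-1.1, 0.8, -1.1]
opening: 0.225
(array([-5.1,  4.9, 99.9]), np.float64(-0.0009613833795363291))
```

```bash
python3 -m inch '[{"gripper":0,"dx":-1,"dy":1,"dz":40,"turn":0},{"gripper":0,"dx":-1,"dy":1,"dz":70,"turn":0},{"gripper":0,"dx":-1,"dy":1,"dz":92,"turn":0},{"gripper":0,"dx":-1,"dy":1,"dz":100,"turn":0},{"gripper":0,"dx":-1,"dy":1,"dz":100,"turn":0},{"gripper":0,"dx":-1,"dy":1,"dz":100,"turn":0}]'; python3 -m inch '[{"gripper":42,"dx":0,"dy":0,"dz":0,"turn":0},{"gripper":42,"dx":0,"dy":0,"dz":0,"turn":0},{"gripper":42,"dx":0,"dy":0,"dz":0,"turn":0},{"gripper":42,"dx":0,"dy":0,"dz":-50,"turn":0},{"gripper":42,"dx":0,"dy":0,"dz":-100,"turn":0},{"gripper":60,"dx":0,"dy":0,"dz":-150,"turn":0},{"gripper":60,"dx":0,"dy":0,"dz":-180,"turn":0}]'
python3 - <<'E'
from h import *
t=snap('top');bars('top',t,[(301,168)]);bars('scene',snap('scene'),[(200,260)])
print(off([.6785,-.1645,.13],82),read_state()['joint_positions'])
E
```

```text
time_s: 33.95
position: [0.451, -0.2836, 0.0285]
tcp_rot: [[-0.148, 0.989, 0.002], [0.989, 0.148, -0.002], [-0.002, 0.002, -1.0]]
force: [-1.3, -0.5, -1.3]
opening: 0.226
time_s: 34.65
position: [0.451, -0.2839, 0.2113]
tcp_rot: [[-0.147, 0.989, 0.004], [0.989, 0.147, -0.004], [-0.005, 0.004, -1.0]]
force: [-0.2, -0.1, -1.2]
opening: 0.524
top [301.5 167.1] 87 [ 0.678 -0.165  0.02 ] ang 171.0 [0.019 0.051]
scene [199.4 258.9] 129 [ 0.679 -0.165  0.02 ] ang 175.0 [0.024 0.053]
(array([ 86.7, 240.9,  83.4]), np.float64(-1.282937681476452)) [-4.42056982e+01  2.46305662e+01  9.68318849e+01  3.27664102e-03
  5.78657906e+01 -5.26986382e+01]
```

```bash
python3 -m inch '[{"gripper":45,"dx":87,"dy":241,"dz":0,"turn":-1.27},{"gripper":45,"dx":87,"dy":241,"dz":0,"turn":-1.27},{"gripper":45,"dx":87,"dy":241,"dz":0,"turn":-1.27},{"gripper":45,"dx":87,"dy":241,"dz":0,"turn":-1.27},{"gripper":45,"dx":87,"dy":241,"dz":0,"turn":-1.27},{"gripper":45,"dx":87,"dy":241,"dz":0,"turn":-1.27},{"gripper":45,"dx":87,"dy":241,"dz":30,"turn":-1.27},{"gripper":45,"dx":87,"dy":241,"dz":83,"turn":-1.27},{"gripper":45,"dx":87,"dy":241,"dz":83,"turn":-1.27},{"gripper":45,"dx":87,"dy":241,"dz":83,"turn":-1.27}]'
python3 - <<'E'
from h import *
print(off([.6785,-.1645,.014],83))
E
```

```text
time_s: 35.75
position: [0.6732, -0.1604, 0.1201]
tcp_rot: [[-0.988, 0.152, -0.007], [0.152, 0.988, 0.003], [0.007, 0.002, -1.0]]
force: [0.2, 0.4, -1.0]
opening: 0.449
(array([ -6.7,  -3.5, 106. ]), np.float64(-0.030814472857835895))
```

```bash
python3 -m inch '[{"gripper":45,"dx":0,"dy":0,"dz":40,"turn":-0.03},{"gripper":45,"dx":0,"dy":0,"dz":60,"turn":-0.03},{"gripper":45,"dx":0,"dy":0,"dz":60,"turn":-0.03}]'
python3 - <<'E'
from h import *
print(off([.6785,-.1645,.014],83))
E
```

```text
time_s: 36.05
position: [0.6735, -0.1607, 0.0615]
tcp_rot: [[-0.992, 0.124, -0.005], [0.124, 0.992, 0.002], [0.005, 0.002, -1.0]]
force: [-0.6, -0.4, -0.0]
opening: 0.453
(array([-5.7, -3.2, 47.4]), np.float64(-0.002396871438445025))
```

```bash
python3 -m inch '[{"gripper":45,"dx":-6,"dy":-3,"dz":25,"turn":0},{"gripper":45,"dx":-6,"dy":-3,"dz":42,"turn":0},{"gripper":45,"dx":-6,"dy":-3,"dz":47,"turn":0},{"gripper":45,"dx":-6,"dy":-3,"dz":47,"turn":0},{"gripper":0,"dx":-6,"dy":-3,"dz":47,"turn":0},{"gripper":0,"dx":-6,"dy":-3,"dz":47,"turn":0},{"gripper":0,"dx":-6,"dy":-3,"dz":47,"turn":0},{"gripper":0,"dx":-6,"dy":-3,"dz":47,"turn":0},{"gripper":0,"dx":-6,"dy":-3,"dz":47,"turn":0},{"gripper":0,"dx":-6,"dy":-3,"dz":47,"turn":0}]'; python3 -m inch '[{"gripper":0,"dx":0,"dy":0,"dz":-50,"turn":0},{"gripper":0,"dx":0,"dy":0,"dz":-100,"turn":0},{"gripper":0,"dx":0,"dy":0,"dz":-150,"turn":0},{"gripper":0,"dx":0,"dy":0,"dz":-200,"turn":0},{"gripper":0,"dx":0,"dy":0,"dz":-220,"turn":0}]'
python3 - <<'E'
from h import *
print(off([.504,-.443,.14],8.5),read_state()['joint_positions'])
E
```

```text
time_s: 37.05
position: [0.6816, -0.1653, 0.0181]
tcp_rot: [[-0.992, 0.122, 0.001], [0.122, 0.992, -0.001], [-0.001, -0.0, -1.0]]
force: [-0.1, 0.2, 5.5]
opening: 0.228
time_s: 37.55
position: [0.6833, -0.1658, 0.243]
tcp_rot: [[-0.992, 0.122, 0.008], [0.122, 0.992, -0.003], [-0.009, -0.002, -1.0]]
force: [0.5, 0.4, -0.9]
opening: 0.229
(array([ 145. , -296.8,  102.4]), np.float64(1.2997666668843588)) [-2.27254415e+01  3.58136489e+01  6.95164877e+01  1.21689321e-02
  7.41477364e+01 -1.05700886e+02]
```

```bash
python3 -m inch '[{"gripper":0,"dx":143,"dy":-297,"dz":0,"turn":1.3},{"gripper":0,"dx":143,"dy":-297,"dz":0,"turn":1.3},{"gripper":0,"dx":143,"dy":-297,"dz":0,"turn":1.3},{"gripper":0,"dx":143,"dy":-297,"dz":0,"turn":1.3},{"gripper":0,"dx":143,"dy":-297,"dz":0,"turn":1.3},{"gripper":0,"dx":143,"dy":-297,"dz":0,"turn":1.3},{"gripper":0,"dx":143,"dy":-297,"dz":0,"turn":1.3},{"gripper":0,"dx":143,"dy":-297,"dz":0,"turn":1.3},{"gripper":0,"dx":143,"dy":-297,"dz":20,"turn":1.3},{"gripper":0,"dx":143,"dy":-297,"dz":60,"turn":1.3},{"gripper":0,"dx":143,"dy":-297,"dz":100,"turn":1.3},{"gripper":0,"dx":143,"dy":-297,"dz":100,"turn":1.3}]'
python3 - <<'E'
from h import *
print(off([.504,-.443,.023],8.5))
snap('scene','s5.png',(60,120,260,270),4)
E
```

```text
time_s: 38.75
position: [0.4991, -0.4381, 0.1302]
tcp_rot: [[-0.147, 0.989, -0.01], [0.989, 0.147, 0.012], [0.014, -0.008, -1.0]]
force: [-0.8, 1.2, -1.4]
opening: 0.226
(array([ -7.,   5., 107.]), np.float64(-0.0007740783492284908))
```

View pics/s5.png

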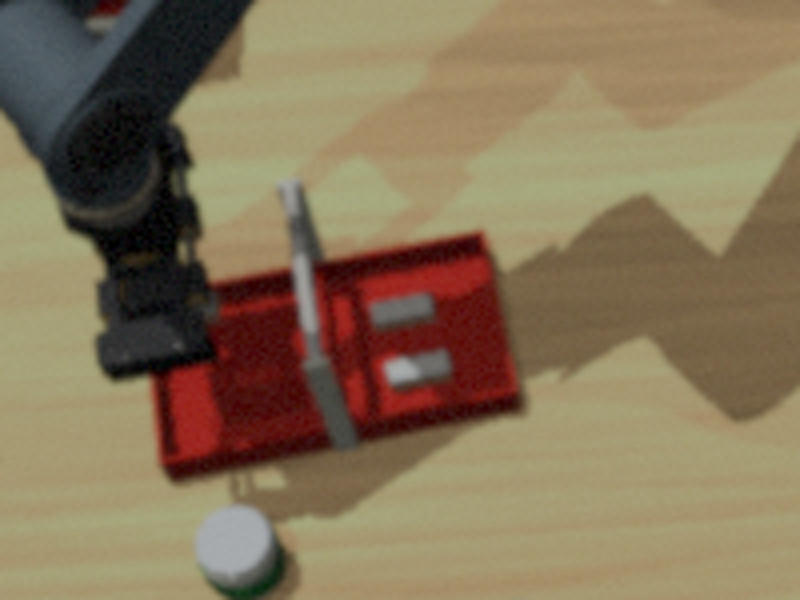

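```bash
python3 -m inch '[{"gripper":0,"dx":-1,"dy":4,"dz":40,"turn":0},{"gripper":0,"dx":-1,"dy":4,"dz":60,"turn":0},{"gripper":0,"dx":-1,"dy":4,"dz":60,"turn":0}]'
python3 - <<'E'
from h import *
print(off([.503,-.437,.023],8.5))
E
```

```text
time_s: 39.1
position: [0.5064, -0.4419, 0.0762]
tcp_rot: [[-0.148, 0.989, -0.002], [0.989, 0.148, 0.003], [0.003, -0.002, -1.0]]
force: [-0.2, 0.1, -1.3]
opening: 0.233
(array([ 5.2, -2.5, 53.2]), np.float64(-0.0001056524458067365))
```

```bash
python3 -m inch '[{"gripper":0,"dx":6,"dy":-3,"dz":30,"turn":0},{"gripper":0,"dx":6,"dy":-3,"dz":47,"turn":0},{"gripper":0,"dx":6,"dy":-3,"dz":51,"turn":0},{"gripper":0,"dx":6,"dy":-3,"dz":51,"turn":0}]'; python3 -m inch '[{"gripper":42,"dx":0,"dy":0,"dz":0,"turn":0},{"gripper":42,"dx":0,"dy":0,"dz":0,"turn":0},{"gripper":42,"dx":0,"dy":0,"dz":0,"turn":0},{"gripper":42,"dx":0,"dy":0,"dz":-50,"turn":0},{"gripper":42,"dx":0,"dy":0,"dz":-100,"turn":0},{"gripper":42,"dx":0,"dy":0,"dz":-150,"turn":0},{"gripper":60,"dx":0,"dy":0,"dz":-200,"turn":0},{"gripper":60,"dx":0,"dy":0,"dz":-240,"turn":0},{"gripper":60,"dx":0,"dy":0,"dz":-240,"turn":0}]'
python3 - <<'E'
from h import *
t=snap('top');s=snap('scene')
cv2.imwrite('pics/both6.png',np.hstack([cv2.resize(t[180:280,290:420,::-1],(400,308),interpolation=2),cv2.resize(s[155:255,75:205,::-1],(400,308),interpolation=2)]))
print(recognise('top','bar1'),recognise('scene','bar1'))
E
```

```text
time_s: 39.5
position: [0.5035, -0.4378, 0.0267]
tcp_rot: [[-0.147, 0.989, 0.001], [0.989, 0.147, -0.001], [-0.001, 0.0, -1.0]]
force: [0.3, 1.1, -0.4]
opening: 0.231
time_s: 40.4
position: [0.5058, -0.4403, 0.2751]
tcp_rot: [[-0.148, 0.989, 0.011], [0.989, 0.148, -0.013], [-0.014, 0.009, -1.0]]
force: [0.3, -0.7, -0.5]
opening: 0.571
[{'extent': [332.4, 219.7, 14.9, 7.2], 'score': 0.63}, {'extent': [382.2, 224.5, 7.2, 4.2], 'score': 0.37}] [{'extent': [168.2, 211.1, 19.5, 8.5], 'score': 0.66}, {'extent': [114.8, 215.1, 17.7, 7.0], 'score': 0.51}, {'extent': [162.2, 200.1, 13.3, 10.3], 'score': 0.49}]
```

View pics/both6.png

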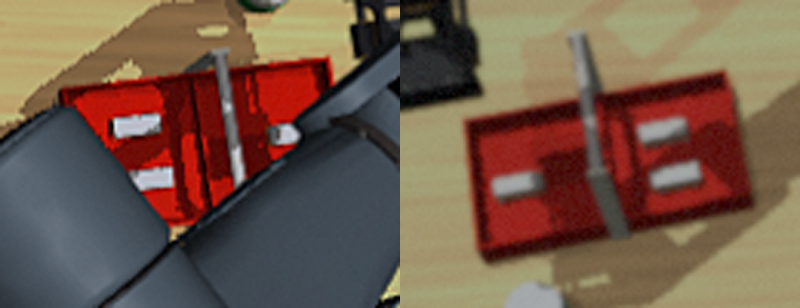

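Run:
```python
from h import *
a,e=tri([('top',(361.5,197)),('scene',(140,209.6))]);b,e2=tri([('top',(367.8,250)),('scene',(133,166.8))])
print(a,e,b,e2,(a+b)/2,np.linalg.norm(a-b),np.degrees(np.arctan2(*(a-b)[1::-1])))
print(off([.4865,-.3385,.26],98.5),read_state()['joint_positions'])
```

```text
[ 0.5635 -0.3273  0.1491] 1.12 [ 0.4091 -0.3494  0.141 ] 0.0 [ 0.4863  -0.33835  0.14505] 0.1561838019770296 8.14568738764043
(array([99.1, -1.1,  5. ]), np.float64(1.570371862182967)) [-5.05868341e+01  3.18143260e+01  7.36921940e+01  3.20917019e-05
  7.46745653e+01 -5.90623965e+01]
```

```bash
python3 -m inch '[{"gripper":60,"dx":99,"dy":-1,"dz":0,"turn":1.57},{"gripper":60,"dx":99,"dy":-1,"dz":0,"turn":1.57},{"gripper":60,"dx":99,"dy":-1,"dz":0,"turn":1.57},{"gripper":60,"dx":99,"dy":-1,"dz":0,"turn":1.57},{"gripper":60,"dx":99,"dy":-1,"dz":0,"turn":1.57},{"gripper":60,"dx":99,"dy":-1,"dz":0,"turn":1.57},{"gripper":60,"dx":99,"dy":-1,"dz":0,"turn":1.57},{"gripper":60,"dx":99,"dy":-1,"dz":0,"turn":1.57},{"gripper":60,"dx":99,"dy":-1,"dz":0,"turn":1.57},{"gripper":60,"dx":99,"dy":-1,"dz":5,"turn":1.57},{"gripper":60,"dx":99,"dy":-1,"dz":30,"turn":1.57},{"gripper":60,"dx":99,"dy":-1,"dz":60,"turn":1.57}]'
python3 - <<'E'
from h import *
print(off([.4865,-.3385,.139],98.3))
E
```

```text
time_s: 41.8
position: [0.4873, -0.3393, 0.2045]
tcp_rot: [[0.989, 0.147, -0.0], [0.147, -0.989, 0.0], [-0.0, -0.001, -1.0]]
force: [0.3, -0.9, 0.3]
opening: 0.601
(array([-0.6, -0.9, 65.6]), np.float64(0.002674902391835321))
```

```bash
python3 -m inch '[{"gripper":60,"dx":0,"dy":-1,"dz":30,"turn":0},{"gripper":60,"dx":0,"dy":-1,"dz":55,"turn":0},{"gripper":60,"dx":0,"dy":-1,"dz":65,"turn":0},{"gripper":0,"dx":0,"dy":-1,"dz":65,"turn":0},{"gripper":0,"dx":0,"dy":-1,"dz":65,"turn":0},{"gripper":0,"dx":0,"dy":-1,"dz":65,"turn":0},{"gripper":0,"dx":0,"dy":-1,"dz":65,"turn":0},{"gripper":0,"dx":0,"dy":-1,"dz":65,"turn":0},{"gripper":0,"dx":0,"dy":-1,"dz":65,"turn":0},{"gripper":0,"dx":0,"dy":-1,"dz":65,"turn":0},{"gripper":0,"dx":0,"dy":-1,"dz":65,"turn":0}]'
python3 - <<'E'
from h import *
s=read_state();print(np.array(s['tcp_rot']).T@s['force'],s['moment'])
E
python3 -m inch '[{"gripper":0,"dx":0,"dy":0,"dz":-2,"turn":0},{"gripper":0,"dx":0,"dy":0,"dz":-6,"turn":0},{"gripper":0,"dx":0,"dy":0,"dz":-12,"turn":0},{"gripper":0,"dx":0,"dy":0,"dz":-20,"turn":0},{"gripper":0,"dx":0,"dy":0,"dz":-30,"turn":0},{"gripper":0,"dx":0,"dy":0,"dz":-30,"turn":0},{"gripper":0,"dx":0,"dy":0,"dz":-30,"turn":0}]'
python3 - <<'E'
from h import *
s=read_state();print(np.array(s['tcp_rot']).T@s['force'],s['moment'])
s=snap('scene');t=snap('top')
cv2.imwrite('pics/both7.png',np.hstack([cv2.resize(t[180:280,290:420,::-1],(400,308),interpolation=2),cv2.resize(s[145:245,75:205,::-1],(400,308),interpolation=2)]))
E
```

```text
time_s: 42.9
position: [0.488, -0.3399, 0.1421]
tcp_rot: [[0.989, 0.148, 0.002], [0.148, -0.989, -0.003], [0.001, 0.003, -1.0]]
force: [-0.3, -3.5, 2.7]
opening: 0.124
[-0.80635587  3.4090896  -2.65361728] [-0.50025465  0.00847436 -0.00984436]
time_s: 43.6
position: [0.4876, -0.3387, 0.1718]
tcp_rot: [[0.989, 0.148, 0.001], [0.148, -0.989, -0.001], [0.001, 0.001, -1.0]]
force: [-0.2, -0.2, -6.9]
opening: 0.126
[-0.18000042  0.11893653  6.87985432] [-0.0050348  -0.01671007  0.00351952]
```

View pics/both7.png

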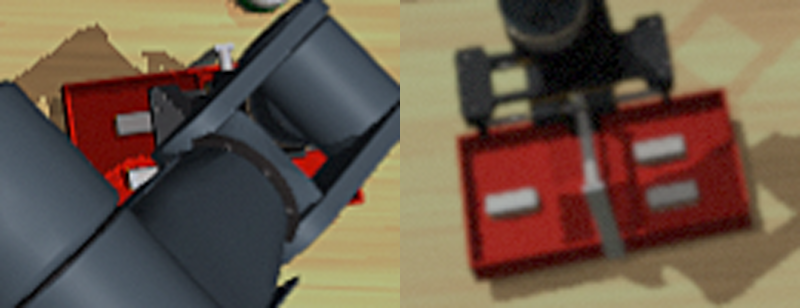

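```bash
python3 -m inch '[{"gripper":0,"dx":0,"dy":0,"dz":-15,"turn":0},{"gripper":0,"dx":0,"dy":0,"dz":-40,"turn":0},{"gripper":0,"dx":0,"dy":0,"dz":-70,"turn":0},{"gripper":0,"dx":0,"dy":-5,"dz":-87,"turn":0},{"gripper":0,"dx":4,"dy":-20,"dz":-92,"turn":0.02},{"gripper":0,"dx":9,"dy":-45,"dz":-92,"turn":0.05},{"gripper":0,"dx":14,"dy":-72,"dz":-92,"turn":0.08},{"gripper":0,"dx":19,"dy":-100,"dz":-92,"turn":0.1},{"gripper":0,"dx":25,"dy":-130,"dz":-92,"turn":0.12},{"gripper":0,"dx":31,"dy":-160,"dz":-92,"turn":0.14},{"gripper":0,"dx":36,"dy":-190,"dz":-92,"turn":0.16},{"gripper":0,"dx":42,"dy":-220,"dz":-92,"turn":0.18}]'; python3 -m inch '[{"gripper":0,"dx":11,"dy":-28,"dz":0,"turn":0.02},{"gripper":0,"dx":22,"dy":-54,"dz":0,"turn":0.04},{"gripper":0,"dx":32,"dy":-76,"dz":0,"turn":0.06},{"gripper":0,"dx":38,"dy":-92,"dz":0,"turn":0.07},{"gripper":0,"dx":43,"dy":-104,"dz":0,"turn":0.078},{"gripper":0,"dx":45,"dy":-110,"dz":0,"turn":0.078},{"gripper":0,"dx":45,"dy":-110,"dz":0,"turn":0.078},{"gripper":0,"dx":45,"dy":-110,"dz":0,"turn":0.078},{"gripper":0,"dx":45,"dy":-110,"dz":0,"turn":0.078},{"gripper":0,"dx":45,"dy":-110,"dz":0,"turn":0.078}]'
python3 - <<'E'
from h import *
print(off([.502,.0185,.262],83.8),read_state()['force'])
s=snap('scene');t=snap('top')
cv2.imwrite('pics/both8.png',np.hstack([cv2.resize(t[130:280,100:300,::-1],(400,300),interpolation=2),cv2.resize(s[110:260,200:400,::-1],(400,300),interpolation=2)]))
E
```

```text
time_s: 44.9
position: [0.4954, -0.1132, 0.2628]
tcp_rot: [[0.999, -0.032, -0.002], [-0.032, -0.999, 0.001], [-0.002, -0.001, -1.0]]
force: [0.7, 0.2, -6.8]
opening: 0.124
time_s: 45.9
position: [0.5445, -0.0068, 0.2632]
tcp_rot: [[0.994, -0.11, 0.0], [-0.11, -0.994, -0.0], [0.0, 0.0, -1.0]]
force: [0.6, 0.6, -6.7]
opening: 0.124
(array([-45. , -20.5,   1.2]), np.float64(-0.001947169124125736)) [ 0.59281705  0.63920578 -6.67569857]
```

View pics/both8.png

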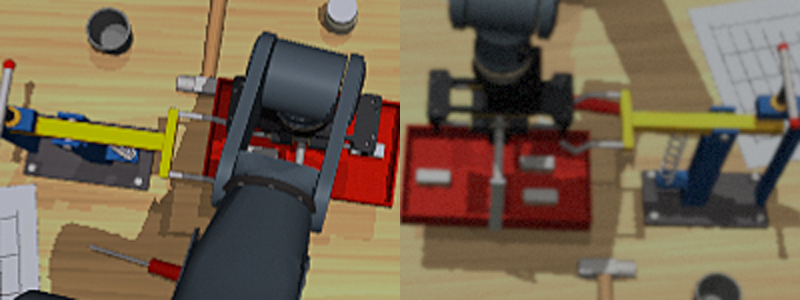

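```bash
python3 -m inch '[{"gripper":0,"dx":-8,"dy":0,"dz":0,"turn":0},{"gripper":0,"dx":-22,"dy":0,"dz":0,"turn":0},{"gripper":0,"dx":-36,"dy":-3,"dz":0,"turn":0},{"gripper":0,"dx":-43,"dy":-10,"dz":0,"turn":0},{"gripper":0,"dx":-45,"dy":-17,"dz":0,"turn":0},{"gripper":0,"dx":-45,"dy":-20,"dz":0,"turn":0},{"gripper":0,"dx":-45,"dy":-20,"dz":0,"turn":0},{"gripper":0,"dx":-45,"dy":-20,"dz":0,"turn":0},{"gripper":0,"dx":-45,"dy":-20,"dz":0,"turn":0},{"gripper":0,"dx":-45,"dy":-20,"dz":0,"turn":0},{"gripper":0,"dx":-45,"dy":-20,"dz":0,"turn":0}]'
python3 - <<'E'
from h import *
print(off([.512,.108,.262],83.8),read_state()['force'])
s=snap('scene');t=snap('top')
cv2.imwrite('pics/both9.png',np.hstack([cv2.resize(t[160:260,120:260,::-1],(400,286),interpolation=2),cv2.resize(s[130:230,230:370,::-1],(400,286),interpolation=2)]))
E
```

```text
time_s: 47.1
position: [0.5022, 0.0184, 0.2631]
tcp_rot: [[0.994, -0.109, -0.0], [-0.109, -0.994, -0.0], [-0.0, 0.0, -1.0]]
force: [0.4, 0.3, -7.5]
opening: 0.125
(array([ -0.1, -90.1,   1.1]), np.float64(-0.0012937958410166317)) [ 0.42943539  0.28879584 -7.48335108]
```

View pics/both9.png

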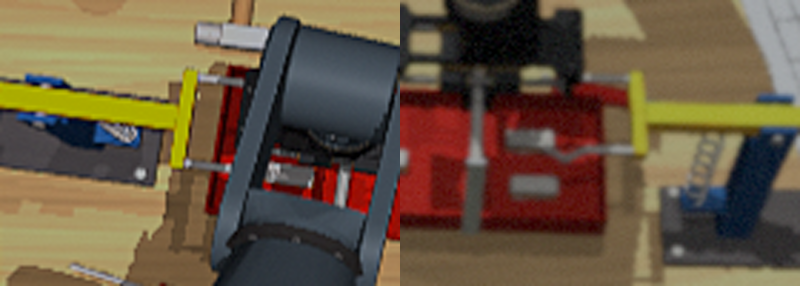

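Run:
```python
from h import *
print(p2w('scene',230+172/2.857,130+158/2.857,.231), w2p('scene',[.554,.1035,.231]))
print(p2w('scene',230+150/2.857,130+151/2.857,.243), 'tip pred',.554-.0026,.1035-.0239)
print(p2w('scene',230+79/2.857,130+165/2.857,.266),'bail +x end; pred',.5022+.08*.994,.0184-.08*.109)
print(p2w('scene',230+78/2.857,130+72/2.857,.266),'bail -x end; pred',.5022-.08*.994,.0184+.08*.109)
```

```text
[0.56307263 0.10949587 0.231     ] [287.6800896 182.6785421]
[0.56042239 0.08696071 0.243     ] tip pred 0.5514 0.07959999999999999
[0.58401917 0.01387942 0.266     ] bail +x end; pred 0.58172 0.00968
[0.47806476 0.02334113 0.266     ] bail -x end; pred 0.42267999999999994 0.02712
```

```bash
python3 -m inch '[{"gripper":0,"dx":0,"dy":-5,"dz":0,"turn":0},{"gripper":0,"dx":1,"dy":-15,"dz":0,"turn":0},{"gripper":0,"dx":2,"dy":-30,"dz":0,"turn":0},{"gripper":0,"dx":2,"dy":-45,"dz":0,"turn":0},{"gripper":0,"dx":2,"dy":-60,"dz":0,"turn":0},{"gripper":0,"dx":2,"dy":-75,"dz":0,"turn":0},{"gripper":0,"dx":2,"dy":-85,"dz":0,"turn":0},{"gripper":0,"dx":2,"dy":-90,"dz":0,"turn":0},{"gripper":0,"dx":2,"dy":-90,"dz":0,"turn":0},{"gripper":0,"dx":2,"dy":-90,"dz":0,"turn":0},{"gripper":0,"dx":2,"dy":-90,"dz":0,"turn":0},{"gripper":0,"dx":2,"dy":-90,"dz":0,"turn":0}]'
python3 - <<'E'
from h import *
print(off([.5135,.1083,.262],83.8),read_state()['force'])
s=snap('scene')
cv2.imwrite('pics/s10.png',cv2.resize(s[120:230,230:380,::-1],(750,550),interpolation=2))
E
```

```text
time_s: 48.4
position: [0.5139, 0.1073, 0.2632]
tcp_rot: [[0.994, -0.11, -0.0], [-0.11, -0.994, -0.0], [-0.0, 0.0, -1.0]]
force: [-1.5, -0.0, -7.8]
opening: 0.124
(array([-0.5, -0.9,  1.2]), np.float64(-0.0018459417969527436)) [-1.51026857 -0.0175311  -7.7520052 ]
```

View pics/s10.png

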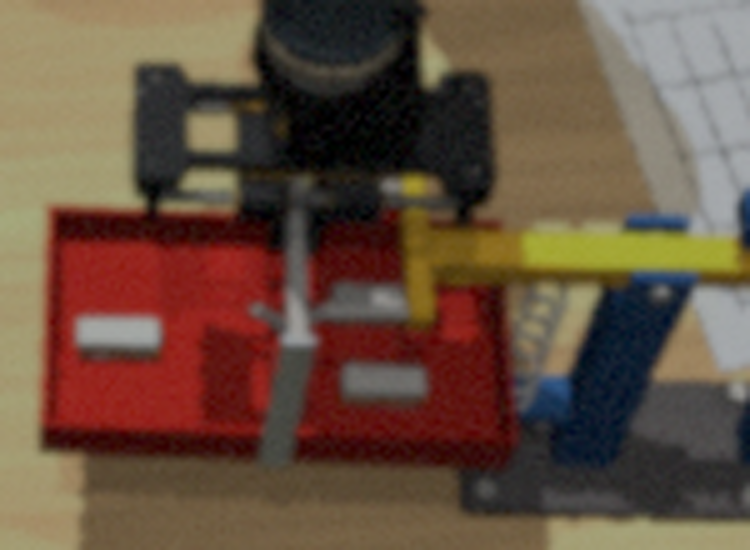

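```bash
python3 -m inch '[{"gripper":0,"dx":0,"dy":-1,"dz":4,"turn":0},{"gripper":0,"dx":0,"dy":-1,"dz":9,"turn":0},{"gripper":0,"dx":0,"dy":-1,"dz":14,"turn":0},{"gripper":0,"dx":0,"dy":-1,"dz":19,"turn":0},{"gripper":0,"dx":0,"dy":-1,"dz":23,"turn":0},{"gripper":0,"dx":0,"dy":-1,"dz":26,"turn":0},{"gripper":0,"dx":0,"dy":-1,"dz":29,"turn":0},{"gripper":0,"dx":0,"dy":-1,"dz":32,"turn":0},{"gripper":0,"dx":0,"dy":-1,"dz":35,"turn":0},{"gripper":0,"dx":0,"dy":-1,"dz":38,"turn":0},{"gripper":0,"dx":0,"dy":-1,"dz":41,"turn":0},{"gripper":0,"dx":0,"dy":-1,"dz":41,"turn":0}]'
python3 - <<'E'
from h import *
s=read_state();print(np.array(s['tcp_rot']).T@s['force'],s['moment'])
E
```

```text
time_s: 49.65
position: [0.5143, 0.1087, 0.222]
tcp_rot: [[0.994, -0.109, 0.0], [-0.109, -0.994, -0.0], [0.0, 0.0, -1.0]]
force: [-0.0, -1.3, -3.8]
opening: 0.122
[0.11342367 1.34391945 3.81692865] [-0.16240243  0.09005655  0.04873886]
```

```bash
python3 -m inch '[{"gripper":0,"dx":0,"dy":0,"dz":2,"turn":0},{"gripper":0,"dx":0,"dy":0,"dz":4,"turn":0},{"gripper":0,"dx":0,"dy":-0.5,"dz":6,"turn":0},{"gripper":0,"dx":0,"dy":-0.7,"dz":8,"turn":0},{"gripper":0,"dx":0,"dy":-0.9,"dz":10,"turn":0},{"gripper":0,"dx":0,"dy":-1,"dz":12,"turn":0},{"gripper":0,"dx":0,"dy":-1.2,"dz":14,"turn":0},{"gripper":0,"dx":0,"dy":-1.5,"dz":16,"turn":0},{"gripper":0,"dx":0,"dy":-1.5,"dz":16,"turn":0},{"gripper":0,"dx":0,"dy":-1.5,"dz":16,"turn":0},{"gripper":0,"dx":0,"dy":-1.5,"dz":16,"turn":0},{"gripper":0,"dx":0,"dy":-1.5,"dz":16,"turn":0}]'
python3 - <<'E'
from h import *
s=read_state();print(np.array(s['tcp_rot']).T@s['force'],s['moment'])
s=snap('scene')
cv2.imwrite('pics/s11.png',cv2.resize(s[120:230,230:380,::-1],(750,550),interpolation=2))
E
```

```text
time_s: 50.85
position: [0.5144, 0.1103, 0.2063]
tcp_rot: [[0.994, -0.109, 0.001], [-0.109, -0.994, -0.0], [0.001, 0.0, -1.0]]
force: [0.7, -2.8, -2.3]
opening: 0.124
[0.97840666 2.70971388 2.26943456] [-0.50515504 -0.0364513   0.0502156 ]
```

View pics/s11.png

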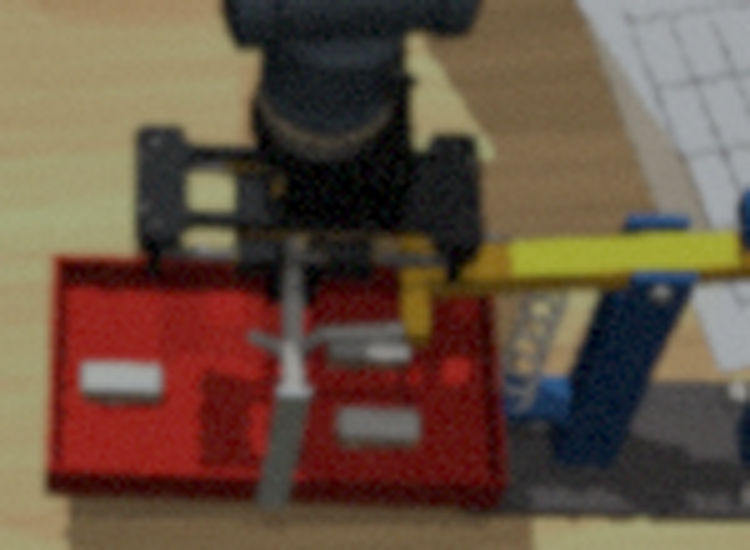

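```bash
python3 -m inch '[{"gripper":0,"dx":0,"dy":0.5,"dz":1,"turn":0},{"gripper":0,"dx":0,"dy":1,"dz":3,"turn":0},{"gripper":0,"dx":0,"dy":1.5,"dz":5,"turn":0},{"gripper":0,"dx":0,"dy":1.5,"dz":7,"turn":0},{"gripper":0,"dx":0,"dy":1.5,"dz":9,"turn":0},{"gripper":0,"dx":0,"dy":1.5,"dz":10,"turn":0},{"gripper":0,"dx":0,"dy":1.5,"dz":10,"turn":0},{"gripper":0,"dx":0,"dy":1.5,"dz":10,"turn":0},{"gripper":0,"dx":0,"dy":1.5,"dz":10,"turn":0},{"gripper":0,"dx":0,"dy":1.5,"dz":10,"turn":0},{"gripper":0,"dx":0,"dy":1.5,"dz":10,"turn":0},{"gripper":0,"dx":0,"dy":1.5,"dz":10,"turn":0}]'
python3 - <<'E'
from h import *
s=read_state();print(np.array(s['tcp_rot']).T@s['force'],s['moment'])
E
```

```text
time_s: 52.1
position: [0.514, 0.1094, 0.1963]
tcp_rot: [[0.994, -0.109, 0.0], [-0.109, -0.994, 0.001], [0.0, -0.001, -1.0]]
force: [0.9, 5.2, 0.6]
opening: 0.128
[ 0.2800329  -5.28177629 -0.60607815] [ 0.92702905 -0.00750882  0.06039736]
```

```bash
python3 -m inch '[{"gripper":0,"dx":0,"dy":-0.5,"dz":0,"turn":0},{"gripper":0,"dx":0,"dy":-1,"dz":0,"turn":0},{"gripper":0,"dx":0,"dy":-1,"dz":0,"turn":0},{"gripper":0,"dx":0,"dy":-1,"dz":0,"turn":0},{"gripper":0,"dx":0,"dy":-1,"dz":0,"turn":0},{"gripper":0,"dx":0,"dy":-1,"dz":0,"turn":0},{"gripper":0,"dx":0,"dy":-1,"dz":0,"turn":0},{"gripper":0,"dx":0,"dy":-1,"dz":0,"turn":0}]'
python3 - <<'E'
from h import *
s=read_state();print(np.array(s['tcp_rot']).T@s['force'],s['moment'])
E
```

```text
time_s: 52.9
position: [0.514, 0.1096, 0.1961]
tcp_rot: [[0.994, -0.109, -0.0], [-0.109, -0.994, -0.0], [-0.0, 0.001, -1.0]]
force: [-0.4, 0.5, 0.2]
opening: 0.123
[-0.48686563 -0.43134044 -0.1885792 ] [0.15395271 0.07465618 0.09854991]
```

Run:
```python
from h import *
F=[]
for i in range(30):
    capture('top');s=read_state();F.append(np.r_[np.array(s['tcp_rot']).T@s['force'],s['moment']])
print(np.mean(F,0).round(2),np.std(F,0).round(2),s['position'])
```

```text
[-0.35  0.98  0.26 -0.13  0.12  0.07] [0.56 1.19 0.45 0.16 0.03 0.04] [0.5140585  0.109727   0.19614766]
```

```bash
python3 -m inch '[{"gripper":0,"dx":0,"dy":0.2,"dz":1,"turn":0},{"gripper":0,"dx":0,"dy":0.2,"dz":1.5,"turn":0},{"gripper":0,"dx":0,"dy":0.2,"dz":1.5,"turn":0},{"gripper":0,"dx":0,"dy":0.2,"dz":1.5,"turn":0},{"gripper":0,"dx":0,"dy":0.2,"dz":1.5,"turn":0},{"gripper":0,"dx":0,"dy":0.2,"dz":1.5,"turn":0},{"gripper":0,"dx":0,"dy":0.2,"dz":1.5,"turn":0},{"gripper":0,"dx":0,"dy":0.2,"dz":1.5,"turn":0},{"gripper":0,"dx":0,"dy":0.2,"dz":1.5,"turn":0},{"gripper":0,"dx":0,"dy":0.2,"dz":1.5,"turn":0}]'
python3 - <<'E'
from h import *
F=[]
for i in range(14):
    capture('top');s=read_state();F.append(np.r_[np.array(s['tcp_rot']).T@s['force'],s['moment']])
print(np.mean(F,0).round(2),np.std(F,0).round(2),s['position'])
E
```

```text
time_s: 55.4
position: [0.5141, 0.1099, 0.1947]
tcp_rot: [[0.994, -0.109, 0.0], [-0.109, -0.994, 0.0], [0.0, -0.0, -1.0]]
force: [-0.9, 1.1, 0.5]
opening: 0.126
[-1.3  -2.11 -0.75  0.37  0.16  0.07] [0.56 0.79 0.67 0.08 0.03 0.02] [0.51409382 0.10981341 0.19467279]
```

```bash
python3 -m inch '[{"gripper":0,"dx":0,"dy":-0.2,"dz":-0.8,"turn":0},{"gripper":0,"dx":0,"dy":-0.2,"dz":-0.8,"turn":0},{"gripper":0,"dx":0,"dy":-0.2,"dz":-0.8,"turn":0},{"gripper":0,"dx":0,"dy":-0.2,"dz":-0.8,"turn":0},{"gripper":0,"dx":0,"dy":-0.2,"dz":-0.8,"turn":0},{"gripper":16,"dx":0,"dy":-0.2,"dz":-0.8,"turn":0},{"gripper":18,"dx":0,"dy":-0.2,"dz":-0.8,"turn":0},{"gripper":22,"dx":0,"dy":-0.2,"dz":-0.8,"turn":0},{"gripper":28,"dx":0,"dy":-0.2,"dz":-0.8,"turn":0},{"gripper":35,"dx":0,"dy":-0.2,"dz":-0.8,"turn":0},{"gripper":42,"dx":0,"dy":-0.2,"dz":-0.8,"turn":0},{"gripper":42,"dx":0,"dy":-0.2,"dz":-0.8,"turn":0}]'
python3 - <<'E'
from h import *
s=read_state();print(np.array(s['tcp_rot']).T@s['force'],s['moment'])
im=snap('scene')
cv2.imwrite('pics/s12.png',cv2.resize(im[120:230,230:380,::-1],(750,550),interpolation=2))
E
```

```text
time_s: 57.3
position: [0.5141, 0.1098, 0.1955]
tcp_rot: [[0.994, -0.109, 0.0], [-0.109, -0.994, -0.0], [0.0, 0.0, -1.0]]
force: [-0.7, 0.7, 0.1]
opening: 0.394
[-0.74924355 -0.6339056  -0.0917567 ] [-0.00180577 -0.0014741   0.01662244]
```

View pics/s12.png

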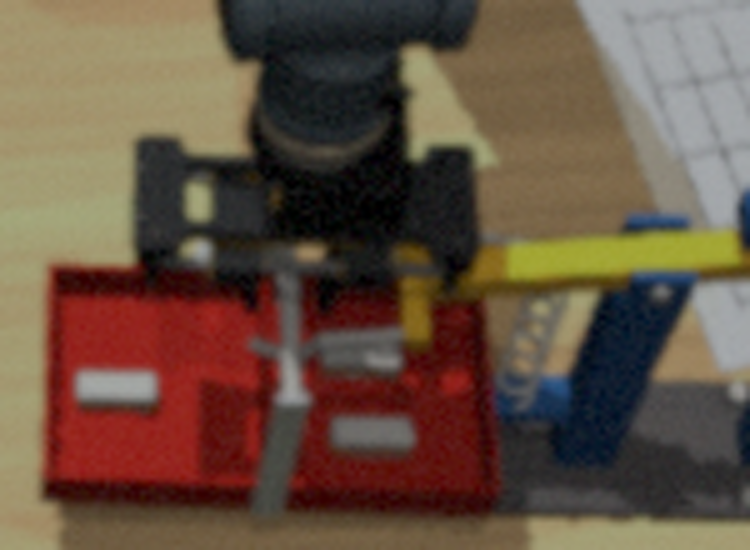

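The caddy hangs in the notch at (290,350), level, and the fingers are open. Retracting.

```bash
python3 -m inch '[{"gripper":42,"dx":0,"dy":0,"dz":-10,"turn":0},{"gripper":42,"dx":0,"dy":0,"dz":-30,"turn":0},{"gripper":42,"dx":0,"dy":0,"dz":-70,"turn":0},{"gripper":42,"dx":0,"dy":0,"dz":-120,"turn":0},{"gripper":42,"dx":0,"dy":0,"dz":-170,"turn":0},{"gripper":42,"dx":0,"dy":50,"dz":-190,"turn":0},{"gripper":42,"dx":0,"dy":100,"dz":-200,"turn":0},{"gripper":42,"dx":0,"dy":150,"dz":-200,"turn":0},{"gripper":42,"dx":0,"dy":200,"dz":-200,"turn":0},{"gripper":42,"dx":0,"dy":250,"dz":-200,"turn":0},{"gripper":42,"dx":0,"dy":300,"dz":-200,"turn":0},{"gripper":42,"dx":0,"dy":340,"dz":-200,"turn":0}]';python3 -m inch '[{"gripper":42,"dx":0,"dy":50,"dz":0,"turn":0},{"gripper":42,"dx":0,"dy":100,"dz":0,"turn":0},{"gripper":42,"dx":0,"dy":140,"dz":0,"turn":0},{"gripper":42,"dx":0,"dy":150,"dz":0,"turn":0},{"gripper":42,"dx":0,"dy":150,"dz":0,"turn":0}]'
python3 - <<'E'
from h import *
im=snap('scene');t=snap('top')
cv2.imwrite('pics/both13.png',np.hstack([cv2.resize(t[110:260,60:260,::-1],(400,300),interpolation=2),cv2.resize(im[110:260,220:420,::-1],(400,300),interpolation=2)]))
print(blobs(red(t),(60,140,140,215),3),blobs(red(im),(375,130,435,185),3))
E
```

```text
time_s: 58.55
position: [0.4763, -0.2304, 0.3964]
tcp_rot: [[0.994, -0.11, 0.001], [-0.11, -0.994, -0.001], [0.001, 0.001, -1.0]]
force: [0.9, 0.5, -0.5]
opening: 0.418
time_s: 59.05
position: [0.4601, -0.3785, 0.3954]
tcp_rot: [[0.994, -0.112, -0.0], [-0.112, -0.994, 0.0], [-0.0, -0.0, -1.0]]
force: [-1.0, 1.4, -0.7]
opening: 0.423
[([104.1, 161.8], 19), ([95.4, 208.3], 23)] [([391.2, 132.6], 5), ([397.4, 171.1], 21)]
```

View pics/both13.png

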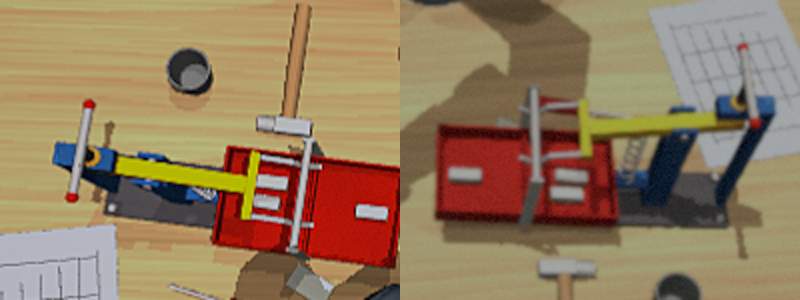

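Run:
```python
from h import *
a,e=tri([('top',(104.1,161.8)),('scene',(397.4,171.1))]);b,e2=tri([('top',(95.4,208.3)),('scene',(391.2,132.6))])
print(a,e,b,e2,np.degrees(np.arctan2(*(a-b)[1::-1])))
print(np.round([w2p('scene',(0.511,0.107,.18))],0)); q=read_state()
hand_in()
```

```text
[0.603  0.3751 0.3376] 0.16 [0.4817 0.3862 0.3401] 0.15 -5.228498045692511
[[285. 179.]]
the job is handed in; nothing more can be done
```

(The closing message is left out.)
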